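Make up two leathercraft class kits

TASK

Make up two kits from the stock on the leather bench. In the long tray lay the awl in the long pocket and stand the steel snap anvil in the short pocket; in the short tray stand the slim tall thread spool in the smaller pocket and lay the beeswax cake flat in the larger one. The wax is caught under the two steel tabs of its chute, so nudge it back up the slope until it is clear of them before you lift it out; leave the wide, squat bobbin where it stands.

Things in the scene. Friction and masses are not known exactly. Their poses are not given: they have to be found in the camera images.
- awl_mid (a point): Awl lying down, 150 mm long: orange square haft 24 x 24 mm thick, then thin steel ferrule and spike, 60 mm. The point is at the middle of its length, 12 mm above its underside; x runs towards the spike, z up. The haft spans x = -75 to +15 mm; grip it across y near x = -25 mm (about its centre of mass). It may lie either way round in its pocket.
- anvil_mid (a point): Steel snap-setting anvil: a plain round steel block with a small dish in the top, 40 mm diameter, 28 mm high, about 0.27 kg, standing on its flat base. The point is its centre, 14 mm above its base; z up.
- spool_mid (a point): Slim tall thread spool, standing: wooden end discs 38 mm in diameter, pale thread between 34 mm, 64 mm high. The point is its centre, 32 mm above its base; z up.
- bobbin_mid (a point): Wide squat thread bobbin, standing: 58 mm in diameter, 30 mm high, wooden ends and pale thread. It belongs to no kit and stays where it is. The point is its centre, 15 mm above its base.
- wax_mid (a point): Cake of yellowish beeswax, 40 mm (x) by 60 mm (y) by 24 mm (z). The point is its centre. At the start it lies on the chute's sloping floor just behind the lip, x up the slope, y across, both side edges under the steel tabs. It slides with friction and stays where it is left on the slope.
- long_tray: Fixed light wooden tray, brown floor, 254 x 68 mm, two pockets in line along its x. Origin on the table under its middle, x along its length, z up. Pocket floors lie 6 mm, rims and divider 14 mm above the table. Awl's pocket (174 mm along x, 56 mm along y) is centred at x = -34 mm, y = 0; anvil's pocket (64 x 56 mm) at x = +89 mm, y = 0.
- short_tray: Fixed light wooden tray, brown floor, 158 x 74 mm, two pockets in line along its x. Origin on the table under its middle, x along its length, z up. Pocket floors lie 6 mm, rims and divider 14 mm above the table. Wax pocket (84 mm along x, 62 along y; the wax's 60 mm side goes along x) is centred at x = -31 mm, y = 0; spool pocket (58 x 62 mm) at x = +44 mm, y = 0.
- chute_gap (a point): Middle of the gap between the chute's two steel tabs, 31 mm above its floor. Tabs reach in from both sides, 14 to 34 mm up the slope from the lip, 28 to 34 mm above the floor (posts to 40 mm); the gap is 44 mm wide. Fingers coming down before the lip can push the wax's front up through it. The wax is free once its front is over 34 mm up the slope. Axes as the chute's.
- chute: Fixed grey feed chute, low end with a lip towards the robot. Origin on the table under the low end of the floor, just behind the lip; x level, uphill, z up. The floor is 25 mm above the table at x = 0, rises at 0.14 rad, is 150 mm long, 66 mm wide inside. Lip (5 mm thick, before x = 0) and side walls (6 mm thick) stand 8 mm above the floor.
Not all that is in view belongs to the job. What is shaped like the part that bears spool_mid but blue or red is not meant. What is shaped like the part that bears wax_mid but green or red is not meant.

How it is judged:
By the outcome, as a careful person would: the job done as asked, in the order asked, and still so for the second after the job is handed in, with the robot touching nothing.
It also fails if it takes over 115 s, if anything falls off the work surface, if the arm or the gripper's body presses on something with over 40 N, if the wrist force passes 120 N, or if a joint passes its speed limit or range.

ROBOT

A 7-joint arm with a two-finger parallel gripper is mounted at the origin on the work surface. World frame = base frame: x ahead of the robot, y to its left, z up, the work surface at z = 0. Lengths are in m, angles in rad, forces in N, time in s.
With the tool pointing down it reaches from about 0.425 to 0.925 m from the base axis. Payload 6.8 kg.
Tool frame: the origin (TCP) lies midway between the tips of the shut fingers; the grasp point (between the pads) lies 19 mm behind it; z points along the fingers, x is the direction in which the jaws open and shut, and the axes are right-handed (so a half turn about z gives the same grasp; the last joint's range is limited). The gripper opens to 85 mm and grips with 20 to 120 N. Pads are 22 mm wide; open, the fingers measure 114 mm over their backs; the gripper's body (76 mm by 85 mm) begins 54 mm behind the grasp point. The pads swing forward as they close: fully open they stand 13 mm farther back than shut.
Start: joints at [-1.397, 0.477, 0.022, 1.555, -0.011, 1.109, -0.083], TCP at [0.188, 0.648, 0.231] pointing down, gripper open.
Joint ranges: [-2.96, 2.96], [-0.34, 2.1], [-1.41, 1.46], [0.24, 2.44], [-1.37, 4.51], [0.17, 1.92], [-2.96, 2.96]. Speed limits (rad/s): [2.39, 2.39, 3.14, 3.14, 3.14, 3.14, 3.14].

INTERFACE

Orientations are given as a unit quaternion [w, x, y, z].
In Python, from station import bot, imaging, nets gives the robot as it stands. The module is installed in compiled form; this text tells all that it offers.
- The arm moves only by the tool apply_moves, never from a script. Its argument "moves" is text: rows parted by semicolons, each of 7 numbers parted by spaces: the gripper command: -1 is fully open, 1 is shut, values between are in proportion, then the shift along the tool's x, y, z normalised to -1 to 1, where 1 is 120 mm, then the turn, a rotation vector about the tool's x, y, z normalised to -1 to 1, where 1 is 4 degrees. In form: hand dx dy dz rx ry rz; .... A call has 1 to 12 rows; each row shifts and turns the commanded pose from where the row before left it, along the tool's axes as they then stand; what a row does not reach is not made up. A row lasts 1/12 s, in which the tool goes at most 41.7 mm and 7.16 degrees, less where a joint would pass 70% of its speed; a pose out of reach is approached as far as the arm can. A call with a number of a shift or a turn outside -1 to 1 is refused whole. A call with a gripper value outside its range is refused whole. The fingers move at their own pace and stop on an object; "force" is the grip in N (left out, the last holds). Time passes only in rows, so rows that do not move let the fingers close. It gives the time, the measured TCP pose, the force and the opening at its end, in the units of the state.
- bot.get_obs(): the state, without advancing time (a new reading comes with each control period).
- imaging.read_camera(name): name is "side" or "top"; returns a dict with "image" (420x560x3 uint8, red, green, blue), "fx", "fy", "cx", "cy" (pixels), "view" (4x4, takes a point from world to camera coordinates). Camera axes: x right, y down, z forward; pixel columns grow to the right and rows downward; lengths in m; the calibration is good to about 2 mm. A picture is of the moment at which its call begins. There is no depth.
- bot.hand_in(): hands the job in, once; it reports no verdict.
Trained networks look in a picture, given as the dict that the camera call returned (one of the last four; its "shot" number tells which), for a name from the list of things; names that differ only in an ending like _2 or _b are one class to them, and where a whole thing is asked for, a point or a joint stands for the part that bears it (a point fixed in the world has none). Each returns a list of dicts, best first, with "score" (0 to 1); they miss things now and then, are a little off and sometimes report something else, mostly with a low value. They report only what shows in the picture. A call takes as long as a camera call. They do not tell look-alikes from the thing itself.
- nets.spot_in(picture, name): "rect" ([left, top, right, bottom] in pixels, round what is visible of it).
- nets.outline_of(picture, name): "region" (420x560 bool, what is visible of it) and "rect" ([left, top, right, bottom] in pixels, round what is visible of it).
- nets.spot_point(picture, name): "location" ([column, row] in pixels: a listed point, or the origin of a listed thing).
The state is a dict: "t": time; "q": joint angles; "joint_vel": joint speeds; "joint_torque": joint torques, N m; "eef_pos": TCP position; "tool_rot": TCP orientation; "contact_force": force on the tool from outside, world axes, zero at the start; "torque": the same for the moment, N m; "gripper_width": opening from 0.0 (shut) to 1.0 (fully open).
Only numpy, scipy, OpenCV 4.12 (cv2) and the standard library are available. Lean on these libraries where they do the work, as an engineer would, in place of code of your own. Each camera call takes 0.05 s, during which the arm holds its last target.

## Working session

There is one attempt and no reset: what is moved stays moved. The work goes in short steps, Python scripts to look and compute and a tool call to move; the robot and the scene stay as the last step left them, time stands still between calls to the robot, and variables do not carry over. Pictures are saved under pics/ and viewed, and the job is handed in when it is done.

Besides the shell and the picture viewer there is one more tool, called after ">>>" as name(argument=value, ...) on one line, values as JSON. apply_moves: Moves the arm, as the interface text tells. Scaled input: -1 to 1 covers 120 mm each way for a shift and 4 degrees each way for a turn. Its arguments: {"type":"object","properties":{"moves":{"type":"string"},"force":{"type":"number"}},"required":["moves"]}

```bash
mkdir -p pics; cat > h.py <<'E'
import numpy as np, cv2
from station import bot, imaging, nets
def shot(name,fn=None):
    p=imaging.read_camera(name)
    if fn: cv2.imwrite('pics/'+fn,cv2.cvtColor(p['image'],cv2.COLOR_RGB2BGR))
    return p
def onz(p,uv,z):
    V=np.array(p['view']);R=V[:3,:3];t=V[:3,3]
    c=-R.T@t
    d=R.T@np.array([(uv[0]-p['cx'])/p['fx'],(uv[1]-p['cy'])/p['fy'],1])
    return c+d*(z-c[2])/d[2]
def proj(p,X):
    V=np.array(p['view']);c=V[:3,:3]@np.array(X)+V[:3,3]
    return np.array([p['fx']*c[0]/c[2]+p['cx'],p['fy']*c[1]/c[2]+p['cy']])
def tri(ps,uvs):
    A=[];b=[]
    for p,uv in zip(ps,uvs):
        V=np.array(p['view'])
        for k,f,c in((0,p['fx'],p['cx']),(1,p['fy'],p['cy'])):
            r=f*V[k]-(uv[k]-c)*V[2]
            A.append(r[:3]);b.append(-r[3])
    x,res,_,_=np.linalg.lstsq(np.array(A),np.array(b),rcond=None)
    return x
E
python3 - <<'E'
from h import *
np.set_printoptions(precision=4,suppress=True)
print(bot.get_obs())
T=shot('top','t0.png');S=shot('side','s0.png')
for p in(T,S):
    V=np.array(p['view']);print(p['fx'],-V[:3,:3].T@V[:3,3],V[:3,:3])
for n in ['awl_mid','anvil_mid','spool_mid','bobbin_mid','wax_mid','long_tray','short_tray','chute_gap','chute']:
    for nm,p in(('T',T),('S',S)):
        print(n,nm,[(np.round(r['location'],1).tolist(),round(r['score'],2)) for r in nets.spot_point(p,n)[:4]])
E
```

```text
{'t': 0.0, 'q': array([-1.3971,  0.4778,  0.0224,  1.5565, -0.0115,  1.1093, -0.0831]), 'joint_vel': array([ 0.0007, -0.0013, -0.0017,  0.0011, -0.0002,  0.0012, -0.0002]), 'joint_torque': array([ -0.0006, -59.646 ,   1.6077, -28.1187,   0.0125,   0.0097,
        -0.    ]), 'eef_pos': array([0.1876, 0.6478, 0.2303]), 'tool_rot': array([ 0.0006,  0.7994,  0.6008, -0.0007]), 'contact_force': array([ 0.0997, -1.1845, -0.259 ]), 'torque': array([ 0.026 , -0.0748, -0.0418]), 'gripper_width': 1.0003188895574207}
468.8667946108105 [0.4561 0.0032 1.258 ] [[-0.0235 -0.9997 -0.0113]
 [-0.9959  0.0244 -0.0872]
 [ 0.0874  0.0092 -0.9961]]
455.4403752625155 [ 0.3055 -0.6317  0.701 ] [[ 0.9196 -0.3925 -0.0143]
 [-0.274  -0.6151 -0.7393]
 [ 0.2814  0.6838 -0.6733]]
awl_mid T [([271.7, 258.4], 0.57)]
awl_mid S [([217.7, 233.8], 0.87)]
anvil_mid T [([350.0, 163.4], 0.76)]
anvil_mid S [([369.8, 268.8], 0.86)]
spool_mid T [([187.3, 169.6], 0.55), ([350.7, 223.9], 0.5), ([245.1, 171.2], 0.48), ([216.8, 165.0], 0.46)]
spool_mid S [([301.6, 187.1], 0.97), ([281.0, 143.7], 0.72), ([298.1, 166.2], 0.62), ([216.2, 235.4], 0.26)]
bobbin_mid T [([347.3, 224.1], 0.79), ([217.7, 166.0], 0.23)]
bobbin_mid S [([293.7, 291.5], 0.78), ([292.5, 226.6], 0.22)]
wax_mid T [([303.7, 290.0], 0.76), ([283.4, 127.4], 0.76), ([297.0, 203.8], 0.6)]
wax_mid S [([187.5, 281.2], 0.82), ([372.3, 201.4], 0.78), ([292.0, 225.4], 0.77)]
long_tray T [([166.6, 246.6], 0.73)]
long_tray S [([200.0, 161.1], 0.92)]
short_tray T [([410.4, 231.4], 0.85)]
short_tray S [([319.4, 384.3], 0.92), ([293.4, 225.2], 0.31)]
chute_gap T [([291.6, 202.1], 0.55), ([165.1, 246.2], 0.24)]
chute_gap S [([295.7, 221.3], 0.56)]
chute T [([292.4, 213.0], 0.73)]
chute S [([284.5, 242.0], 0.83)]
```

View pics/t0.png

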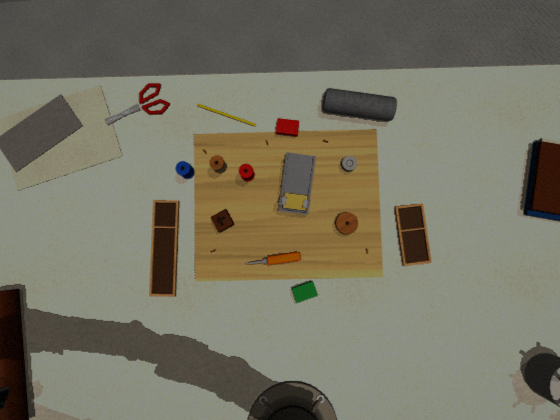

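View pics/s0.png

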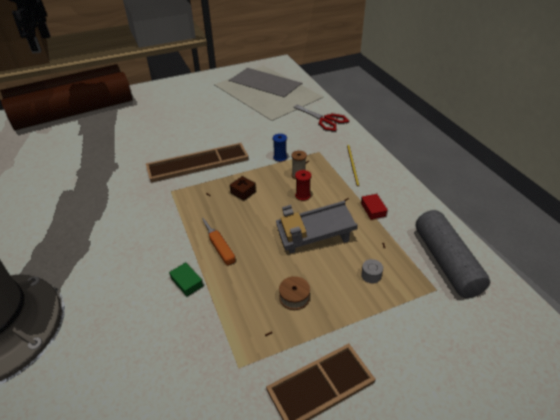

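The top view shows the brown spool at (217,163), the anvil at (349,163), the awl at (275,259) and the chute with the wax at (294,202). The long tray is at (165,248) and the short tray at (412,234). The blue and red spools and the green and red cakes are decoys.

```bash
python3 - <<'E'
from h import *
np.set_printoptions(precision=4,suppress=True)
T=shot('top');S=shot('side')
for n,a,b,z in [('awl',(271.7,258.4),(217.7,233.8),.012),('anvil',(350,163.4),(369.8,268.8),.014),('spool',(216.8,165),(298.1,166.2),.032),('bob',(347.3,224.1),(293.7,291.5),.015),('wax',(297,203.8),(292,225.4),.04),('long',(166.6,246.6),(200,161.1),0),('short',(410.4,231.4),(319.4,384.3),0),('gap',(291.6,202.1),(295.7,221.3),.06),('chute',(292.4,213),(284.5,242),0)]:
    print(n,tri([T,S],[a,b]),onz(T,a,z),onz(S,b,z))
def crop(p,r,f,s):
    x0,y0,x1,y1=r
    im=cv2.cvtColor(p['image'],cv2.COLOR_RGB2BGR)[y0:y1,x0:x1]
    cv2.imwrite('pics/'+f,cv2.resize(im,None,fx=s,fy=s,interpolation=cv2.INTER_CUBIC))
crop(T,(140,120,240,310),'c1.png',3)
crop(T,(230,140,440,280),'c2.png',3.8)
crop(S,(260,130,400,310),'c3.png',3.3)
E
```

```text
awl [0.4354 0.0411 0.0257] [0.4331 0.042  0.012 ] [0.4402 0.0542 0.012 ]
anvil [ 0.6777 -0.171   0.0279] [ 0.6816 -0.1736  0.014 ] [ 0.6839 -0.1612  0.014 ]
spool [0.6851 0.1815 0.0288] [0.683  0.1815 0.032 ] [0.685  0.1773 0.032 ]
bob [ 0.5197 -0.1594  0.0258] [ 0.5189 -0.1604  0.015 ] [ 0.5247 -0.1523  0.015 ]
wax [ 0.5742 -0.0282  0.057 ] [ 0.5738 -0.028   0.04  ] [ 0.5836 -0.0128  0.04  ]
long [0.4731 0.319  0.016 ] [0.4709 0.3235 0.    ] [0.4795 0.3407 0.    ]
short [ 0.4935 -0.3287  0.0016] [ 0.4961 -0.33    0.    ] [ 0.4912 -0.3273  0.    ]
gap [ 0.5832 -0.0159  0.0534] [ 0.5765 -0.0137  0.06  ] [ 0.5869 -0.0237  0.06  ]
chute [ 0.5579 -0.0176  0.0046] [ 0.5531 -0.016   0.    ] [ 0.5652 -0.015   0.    ]
```

View pics/c1.png

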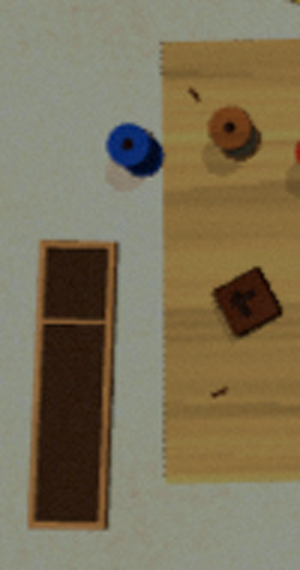

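View pics/c2.png

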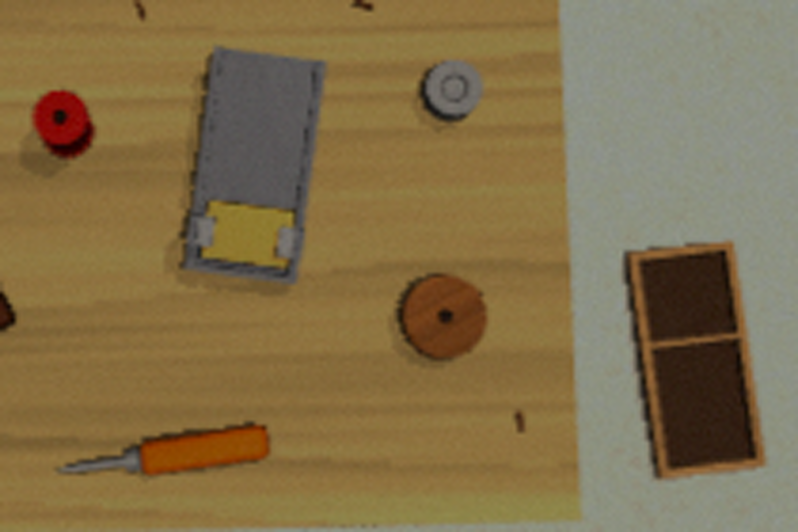

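View pics/c3.png

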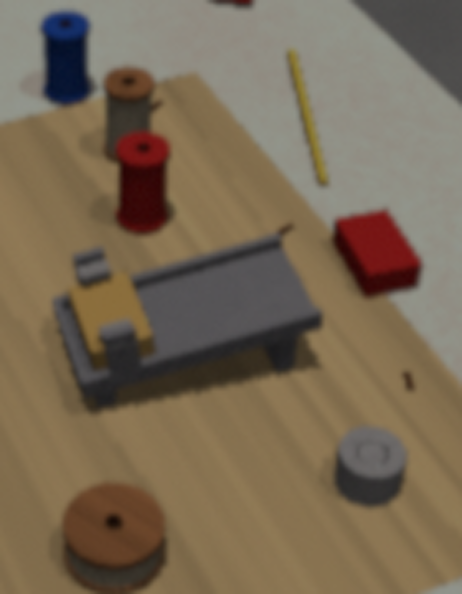

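```bash
python3 - <<'E'
from h import *
np.set_printoptions(precision=4,suppress=True)
T=shot('top');S=shot('side')
c1=lambda x,y:(140+x/3-.33,120+y/3-.33)
c2=lambda x,y:(230+x/3.8-.37,140+y/3.8-.37)
def quad(n,pts,z):
    P=np.array([onz(T,q,z)[:2] for q in pts]);c=P.mean(0)
    up=(P[0]+P[1]-P[2]-P[3])/2; w=(P[0]+P[3]-P[1]-P[2])/2
    print(n,c,'len',np.linalg.norm(up),'ang',np.arctan2(up[1],up[0]),'w',np.linalg.norm(w),'angw',np.arctan2(-w[0],w[1]))
    return c
quad('long',[c1(41,241),c1(117,242),c1(106,528),c1(29,526)],.014)
quad('short',[c2(626,253),c2(733,242),c2(763,465),c2(657,477)],.014)
print('chute',[onz(T,q,z) for q,z in [(c2(217,48),.054),(c2(325,63),.054),(c2(296,282),.033),(c2(182,267),.033)]])
print('anvil',onz(T,c2(452,89),.028)); print('spool',onz(T,c1(230,128),.064))
quad('wax',[c2(207,201),c2(297,210),c2(292,270),c2(200,262)],.052)
# awl
hsv=cv2.cvtColor(T['image'],cv2.COLOR_RGB2HSV)
m=((hsv[...,0]<16)&(hsv[...,1]>180)&(hsv[...,2]>120)).astype(np.uint8)
m[:235]=0;m[275:]=0;m[:,:240]=0;m[:,320:]=0
r=cv2.minAreaRect(np.argwhere(m)[:,::-1].astype(np.float32));print(m.sum(),r)
ys,xs=np.nonzero(m);P=np.array([onz(T,(x,y),.02) for x,y in zip(xs,ys)])[:,:2]
c=P.mean(0);w,v=np.linalg.eigh(np.cov(P.T));print('haft c',c,v[:,1],np.sqrt(12*w),'tip',onz(T,c2(60,469),.012))
for n in('anvil_mid','spool_mid'):
    for nm,p,zz in(('T',T,0),('S',S,0)):
        for o in nets.outline_of(p,n)[:4]: print(n,nm,o['rect'],round(o['score'],2))
E
```

```text
long [0.469  0.3266] len 0.25150449829304466 ang -0.042277192449902086 w 0.06784939540370707 angw -0.04291980563010709
short [ 0.4886 -0.3314] len 0.15622884618247931 ang 0.08780296474398037 w 0.07444883068795491 angw 0.08358110226770143
chute [array([ 0.7079, -0.0045,  0.054 ]), array([ 0.6956, -0.0781,  0.054 ]), array([ 0.5473, -0.055 ,  0.033 ]), array([0.5596, 0.0233, 0.033 ])]
anvil [ 0.6801 -0.1679  0.028 ]
spool [0.6841 0.178  0.064 ]
wax [ 0.5783 -0.0231] len 0.0415620177896541 ang -0.12447958294161378 w 0.06213460555094258 angw -0.11832244412094152
219 ((283.5899963378906, 258.1299743652344), (8.061017036437988, 33.09259796142578), 81.8698959350586)
haft c [0.4331 0.012 ] [-0.1183  0.993 ] [0.022 0.087] tip [0.4225 0.1117 0.012 ]
anvil_mid T [340.4, 158.3, 360.3, 171.6] 0.49
anvil_mid T [209.2, 156.8, 226.1, 174.0] 0.36
anvil_mid T [279.3, 151.3, 314.9, 214.1] 0.26
anvil_mid S [364.8, 260.2, 385.0, 282.2] 0.69
spool_mid T [176.5, 160.8, 196.4, 179.2] 0.76
spool_mid T [211.8, 155.8, 226.1, 172.8] 0.47
spool_mid T [237.1, 162.9, 254.3, 181.9] 0.46
spool_mid S [271.4, 130.7, 286.6, 162.6] 0.89
spool_mid S [288.0, 152.2, 307.2, 176.0] 0.71
spool_mid S [296.3, 171.0, 312.3, 198.6] 0.59
```

```bash
cat > ov.py <<'E'
from h import *
def fr(x,y,a):
    c,s=np.cos(a),np.sin(a)
    return lambda q:np.array([x+c*q[0]-s*q[1],y+s*q[0]+c*q[1],q[2]])
def box(cx,cy,lx,ly,z): return [(cx+a*lx/2,cy+b*ly/2,z) for a,b in((1,1),(1,-1),(-1,-1),(-1,1))]
def circ(r,z): return [(r*np.cos(t),r*np.sin(t),z) for t in np.linspace(0,6.28,25)[:-1]]
def slope(x0,x1,w,h): # along chute, h above floor (perp)
    c,s=np.cos(.14),np.sin(.14)
    return [(x*c-h*s,y,.025+x*s+h*c) for x,y in((x1,w/2),(x1,-w/2),(x0,-w/2),(x0,w/2))]
LONG=(.469,.3266,-.0425);SHORT=(.4886,-.3314,.0857);CH=(.558,-.0166,-.155);ANV=(.6801,-.1679,0);SPO=(.6841,.178,0);AWL=(.4296,.042,np.arctan2(.993,-.118))
def polys():
    L=fr(*LONG);yield [L(q) for q in box(0,0,.254,.068,.014)];yield [L(q) for q in box(.089,0,.064,.056,.014)];yield [L(q) for q in box(-.034,0,.174,.056,.014)]
    L=fr(*SHORT);yield [L(q) for q in box(0,0,.158,.074,.014)];yield [L(q) for q in box(.044,0,.058,.062,.014)];yield [L(q) for q in box(-.031,0,.084,.062,.014)]
    L=fr(*CH)
    for r in((-.005,.15,.078,.008),(0,.15,.066,.008),(.014,.034,.044,.034)): yield [L(q) for q in slope(*r)]
    L=fr(*ANV);yield [L(q) for q in circ(.02,.028)];yield [L(q) for q in circ(.02,0)]
    L=fr(*SPO);yield [L(q) for q in circ(.019,.064)];yield [L(q) for q in circ(.019,0)]
    L=fr(*AWL);yield [L(q) for q in box(-.03,0,.09,.024,.024)];yield [L(q) for q in box(.045,0,.06,.002,.012)]
def draw(p,r,f,s):
    x0,y0,x1,y1=r
    im=cv2.resize(cv2.cvtColor(p['image'],cv2.COLOR_RGB2BGR)[y0:y1,x0:x1],None,fx=s,fy=s,interpolation=cv2.INTER_CUBIC)
    for P in polys():
        pts=np.array([(proj(p,X)-[x0-.5,y0-.5])*s for X in P])
        cv2.polylines(im,[np.round(pts*8).astype(np.int32)],True,(255,255,0),1,cv2.LINE_AA,3)
    cv2.imwrite('pics/'+f,im)
E
python3 - <<'E'
from ov import *
T=shot('top');S=shot('side')
draw(T,(145,120,345,310),'o1.png',3.1)
draw(T,(260,140,440,280),'o2.png',4.2)
draw(S,(140,130,390,310),'o3.png',3.2)
draw(S,(260,180,390,420),'o4.png',2.5)
E
```

```text
(no output)
```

View pics/o1.png

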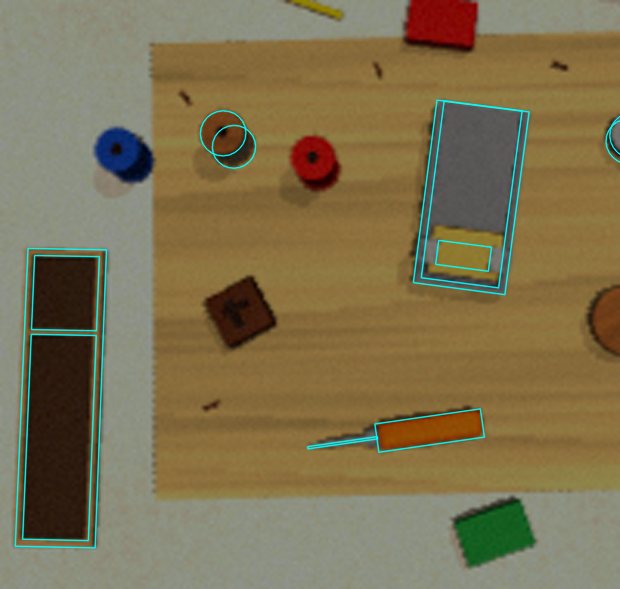

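View pics/o2.png

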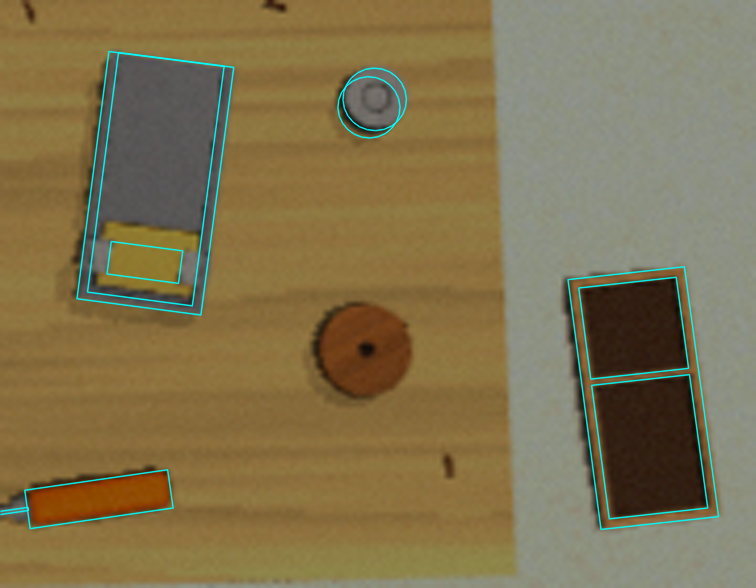

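View pics/o3.png

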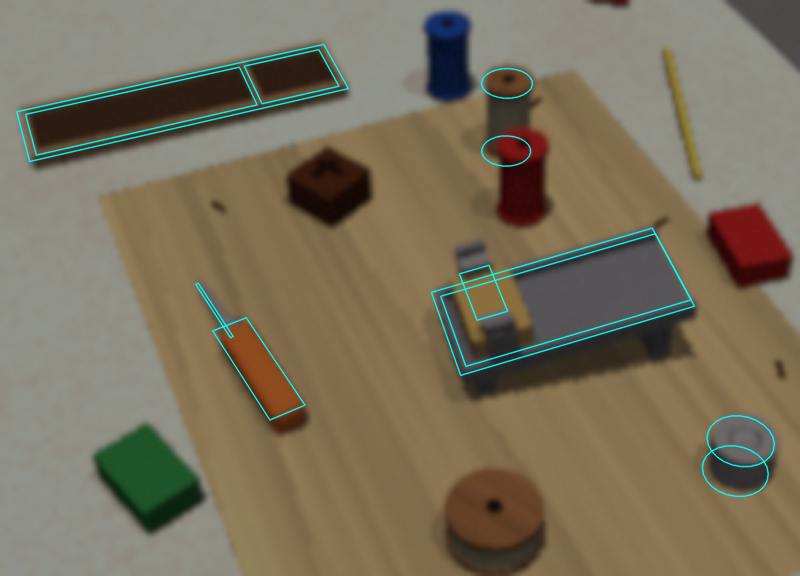

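View pics/o4.png

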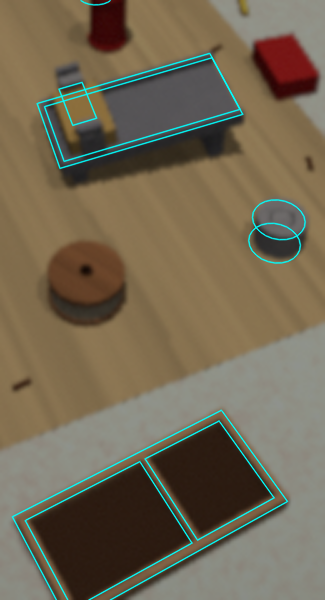

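```bash
cat > go.py <<'E'
import sys
from h import *
from scipy.spatial.transform import Rotation as Ro
np.set_printoptions(precision=4,suppress=True)
def go(x,y,z,yaw=None,tilt=None):
    o=bot.get_obs();w,a,b,c=o['tool_rot'];R=Ro.from_quat([a,b,c,w])
    M=R.as_matrix();cur=np.arctan2(M[1,0],M[0,0])
    d=M.T@(np.array([x,y,z])-o['eef_pos'])/.12
    n=np.linalg.norm(d)*.12/.040
    print('pos',o['eef_pos'],'yaw',round(cur,4),'tz',M[:,2],'F',o['contact_force'],'g',round(o['gripper_width'],3),'t',round(o['t'],2))
    print('shift units',np.round(d,3),'rows@40mm',round(n,2))
    if yaw is not None:
        Rt=Ro.from_euler('z',yaw)*Ro.from_matrix([[1,0,0],[0,-1,0],[0,0,-1]])
        if tilt is not None: Rt=Ro.from_rotvec(tilt)*Rt
        rv=(R.inv()*Rt).as_rotvec();print('turn units',np.round(np.degrees(rv)/4,3))
if __name__=='__main__': go(*map(float,sys.argv[1:]))
E
python3 go.py .4325 .017 .12 .118
```

```text
pos [0.1877 0.6484 0.2313] yaw 1.289 tz [-0.      0.0001 -1.    ] F [-0.3247  0.9111  0.5444] g 0.997 t 1.5
shift units [-4.487  3.423  0.927] rows@40mm 17.16
turn units [-0.001 -0.    16.774]
```

>>> apply_moves(moves="-1 0 0 0 0 0 1; -1 0 0 0 0 0 1; -1 0 0 0 0 0 1; -1 0 0 0 0 0 1; -1 0 0 0 0 0 1; -1 0 0 0 0 0 1; -1 0 0 0 0 0 1; -1 0 0 0 0 0 1; -1 0 0 0 0 0 1; -1 0 0 0 0 0 1; -1 0 0 0 0 0 1; -1 0 0 0 0 0 1", force=50)

```text
t: 2.5
eef_pos: [0.1876, 0.6484, 0.2313]
tool_rot: [-0.0, 0.975, 0.222, -0.0]
contact_force: [0.5, 0.3, -0.8]
gripper_width: 0.999
```

>>> apply_moves(moves="-1 0 0 0 0 0 1; -1 0 0 0 0 0 1; -1 0 0 0 0 0 1; -1 0 0 0 0 0 1; -1 0 0 0 0 0 0.774; -1 0 0 0 0 0 0")

```text
t: 3.0
eef_pos: [0.1875, 0.6485, 0.2313]
tool_rot: [-0.0, 0.998, 0.058, 0.0]
contact_force: [0.1, 1.2, 0.4]
gripper_width: 0.996
```

```bash
python3 go.py .47 .2 .2 .118
```

```text
pos [0.1875 0.6485 0.2313] yaw 0.1163 tz [ 0.0001  0.     -1.    ] F [0.1145 1.2014 0.3887] g 0.996 t 3.0
shift units [1.904 3.985 0.261] rows@40mm 13.27
turn units [-0.    -0.001 -0.025]
```

>>> apply_moves(moves="-1 .136 .285 .018 0 0 0; -1 .136 .285 .018 0 0 0; -1 .136 .285 .018 0 0 0; -1 .136 .285 .018 0 0 0; -1 .136 .285 .018 0 0 0; -1 .136 .285 .018 0 0 0; -1 .136 .285 .018 0 0 0; -1 .136 .285 .018 0 0 0; -1 .136 .285 .018 0 0 0; -1 .136 .285 .018 0 0 0; -1 .136 .285 .018 0 0 0; -1 .136 .285 .018 0 0 0")

```text
t: 4.0
eef_pos: [0.4312, 0.2623, 0.2057]
tool_rot: [-0.0, 0.998, 0.06, 0.0]
contact_force: [0.6, -0.0, 0.7]
gripper_width: 0.995
```

```bash
python3 go.py .4325 .017 .10 .118
```

```text
pos [0.4312 0.2623 0.2057] yaw 0.1202 tz [ 0.0006  0.0008 -1.    ] F [ 0.5687 -0.0029  0.7053] g 0.995 t 4.0
shift units [-0.235  2.032  0.879] rows@40mm 6.68
turn units [-0.01  -0.009  0.031]
```

>>> apply_moves(moves="-1 -.03 .29 .126 0 0 0; -1 -.03 .29 .126 0 0 0; -1 -.03 .29 .126 0 0 0; -1 -.03 .29 .126 0 0 0; -1 -.03 .29 .126 0 0 0; -1 -.03 .29 .126 0 0 0; -1 -.03 .29 .126 0 0 0; -1 0 0 0 0 0 0")

```text
t: 4.67
eef_pos: [0.4321, 0.0118, 0.0979]
tool_rot: [0.001, 0.998, 0.055, -0.002]
contact_force: [-0.7, -0.2, 0.3]
gripper_width: 0.999
```

```bash
python3 go.py .4325 .017 .011 .118
```

```text
pos [0.4321 0.0118 0.0979] yaw 0.1102 tz [-0.0031 -0.0032 -1.    ] F [-0.6705 -0.2033  0.2731] g 0.999 t 4.67
shift units [ 0.011 -0.044  0.724] rows@40mm 2.18
turn units [ 0.04   0.05  -0.112]
```

>>> apply_moves(moves="-0.2 .011 -.044 0 .04 .05 -.11; -.2 0 0 0 0 0 0; -.2 0 0 .18 0 0 0; -.2 0 0 .18 0 0 0; -.2 0 0 .18 0 0 0; -.2 0 0 .18 0 0 0; -.2 0 0 0 0 0 0")

```text
t: 5.25
eef_pos: [0.4338, 0.0268, 0.011]
tool_rot: [-0.002, 0.998, 0.065, -0.0]
contact_force: [-0.6, 0.0, 0.4]
gripper_width: 0.6
```

```bash
python3 go.py .4325 .017 .011 .118; python3 - <<'E'
from ov import *
T=shot('side');draw(T,(140,130,390,310),'a1.png',3.2)
E
```

```text
pos [0.4338 0.0268 0.011 ] yaw 0.1303 tz [-0.0006  0.0033 -1.    ] F [-0.5713  0.0248  0.3984] g 0.6 t 5.25
shift units [-0.021  0.08  -0.   ] rows@40mm 0.25
turn units [-0.048  0.003  0.176]
```

View pics/a1.png

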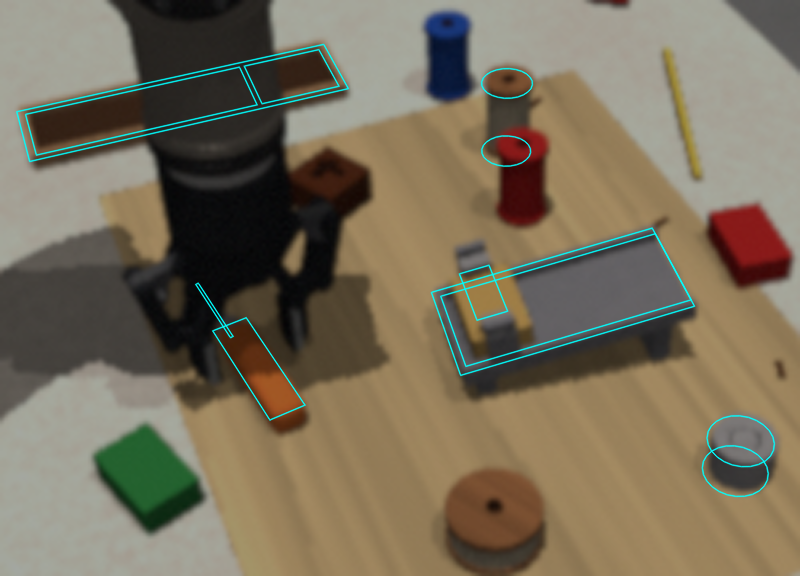

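>>> apply_moves(moves="-.2 -.02 .08 0 -.03 0 .1; -.2 0 0 0 0 0 0; -.2 0 0 0 0 0 0; -.2 0 0 0 0 0 0")

```text
t: 5.63
eef_pos: [0.4346, 0.015, 0.0141]
tool_rot: [-0.001, 0.998, 0.059, 0.003]
contact_force: [0.4, 0.4, -0.1]
gripper_width: 0.598
```

```bash
python3 go.py .4325 .017 .011 .118
```

```text
pos [0.4346 0.015  0.0141] yaw 0.1185 tz [ 0.0054  0.0018 -1.    ] F [ 0.4277  0.3833 -0.1376] g 0.598 t 5.63
shift units [-0.016 -0.018  0.026] rows@40mm 0.11
turn units [-0.016 -0.08   0.007]
```

Close enough; I'll fix the height and grip.

>>> apply_moves(moves="-.2 -.016 -.018 .026 -.016 -.08 0; -.2 0 0 0 0 0 0; 1 0 0 0 0 0 0; 1 0 0 0 0 0 0; 1 0 0 0 0 0 0; 1 0 0 0 0 0 0; 1 0 0 0 0 0 0; 1 0 0 0 0 0 0; 1 0 0 0 0 0 0", force=50)

```text
t: 6.38
eef_pos: [0.432, 0.0169, 0.0103]
tool_rot: [0.0, 0.998, 0.059, -0.001]
contact_force: [-0.5, 0.9, 5.1]
gripper_width: 0.267
```

```bash
python3 go.py .46 .327 .12 1.528
```

```text
pos [0.432  0.0169 0.0103] yaw 0.1186 tz [-0.0016 -0.0003 -1.    ] F [-0.4553  0.8861  5.0821] g 0.267 t 6.38
shift units [ 0.536 -2.538 -0.916] rows@40mm 8.25
turn units [ -0.016   0.02  -20.188]
```

>>> apply_moves(moves="1 0 0 -.15 0 0 0; 1 0 0 -.3 0 0 0; 1 0 0 -.3 0 0 0; 1 0 0 -.17 0 0 0; 1 0 0 0 0 0 -1; 1 0 0 0 0 0 -1; 1 0 0 0 0 0 -1; 1 0 0 0 0 0 -1; 1 0 0 0 0 0 -1; 1 0 0 0 0 0 -1; 1 0 0 0 0 0 -1; 1 0 0 0 0 0 -1")

```text
t: 7.38
eef_pos: [0.4316, 0.0167, 0.1202]
tool_rot: [-0.0, 0.943, 0.334, -0.001]
contact_force: [-0.3, -0.4, -0.2]
gripper_width: 0.264
```

>>> apply_moves(moves="1 0 0 0 0 0 -1; 1 0 0 0 0 0 -1; 1 0 0 0 0 0 -1; 1 0 0 0 0 0 -1; 1 0 0 0 0 0 -1; 1 0 0 0 0 0 -1; 1 0 0 0 0 0 -1; 1 0 0 0 0 0 -1; 1 0 0 0 0 0 -1; 1 0 0 0 0 0 -1; 1 0 0 0 0 0 -1; 1 0 0 0 0 0 -1.0")

```text
t: 8.38
eef_pos: [0.4316, 0.0167, 0.1202]
tool_rot: [-0.001, 0.725, 0.688, -0.001]
contact_force: [-0.7, 0.2, -0.2]
gripper_width: 0.265
```

```bash
python3 go.py .46 .327 .12 1.528; python3 -c "
from h import *
shot('side','b1.png')"
```

```text
pos [0.4316 0.0167 0.1202] yaw 1.5182 tz [-0.0027 -0.0008 -1.    ] F [-0.733   0.2368 -0.1558] g 0.265 t 8.38
shift units [ 2.595  0.1   -0.001] rows@40mm 7.79
turn units [-0.038  0.013 -0.141]
```

View pics/b1.png

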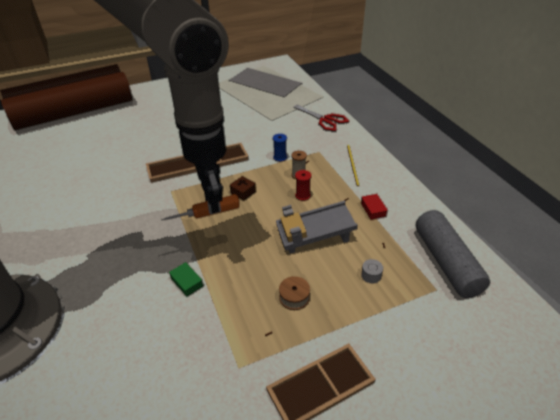

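The awl is held level at about (215,207), and the spike points towards the base.

>>> apply_moves(moves="1 .28 .011 0 0 0 0; 1 .29 .011 0 0 0 0; 1 .29 .011 0 0 0 0; 1 .29 .011 0 0 0 0; 1 .29 .011 0 0 0 0; 1 .29 .011 0 0 0 0; 1 .29 .011 0 0 0 0; 1 .29 .011 0 0 0 0; 1 .285 .011 0 0 0 0; 1 0 0 0 0 0 0; 1 0 0 0 0 0 0; 1 0 0 0 0 0 0")

```text
t: 9.43
eef_pos: [0.4609, 0.3262, 0.1196]
tool_rot: [-0.0, 0.727, 0.687, -0.002]
contact_force: [0.7, -0.7, -1.2]
gripper_width: 0.266
```

```bash
python3 go.py .46 .327 .017 1.528
```

```text
pos [0.4609 0.3262 0.1196] yaw 1.5139 tz [-0.0029 -0.0021 -1.    ] F [ 0.6613 -0.6672 -1.1539] g 0.266 t 9.43
shift units [ 0.008 -0.006  0.855] rows@40mm 2.56
turn units [-0.04   0.033 -0.203]
```

>>> apply_moves(moves="1 .007 -.006 .2 0 .03 -.2; 1 0 0 .25 0 0 0; 1 0 0 .2 0 0 0; 1 0 0 .12 0 0 0; 1 0 0 0 0 0 0; 1 0 0 0 0 0 0; 1 0 0 0 0 0 0")

```text
t: 10.02
eef_pos: [0.4613, 0.3275, 0.0288]
tool_rot: [-0.001, 0.722, 0.691, 0.0]
contact_force: [0.2, -0.2, -1.3]
gripper_width: 0.265
```

```bash
python3 go.py .46 .327 .017 1.528;python3 - <<'E'
from h import *
def crop(p,r,f,s):
    x0,y0,x1,y1=r
    im=cv2.cvtColor(p['image'],cv2.COLOR_RGB2BGR)[y0:y1,x0:x1]
    cv2.imwrite('pics/'+f,cv2.resize(im,None,fx=s,fy=s,interpolation=cv2.INTER_CUBIC))
crop(shot('side'),(100,80,320,230),'b2.png',3.5)
E
```

```text
pos [0.4613 0.3275 0.0288] yaw 1.527 tz [-0.0007  0.0019 -1.    ] F [ 0.2419 -0.1984 -1.2688] g 0.265 t 10.02
shift units [-0.004 -0.011  0.098] rows@40mm 0.3
turn units [-0.012 -0.027 -0.014]
```

View pics/b2.png

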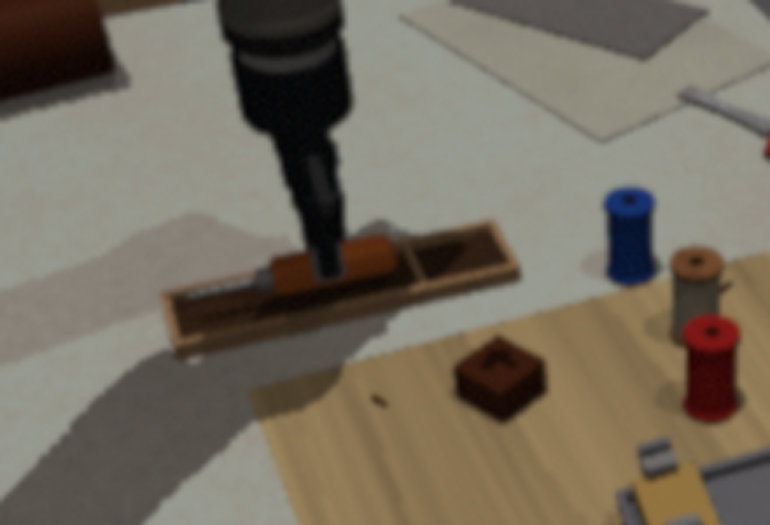

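The awl hangs centred over the long pocket: haft at (335,265) in the crop, spike end at (190,297). I'll lower it and release.

>>> apply_moves(moves="1 0 -.01 .05 0 0 0; 1 0 0 .05 0 0 0; 1 0 0 0 0 0 0; 1 0 0 0 0 0 0")

```text
t: 10.4
eef_pos: [0.4597, 0.3289, 0.0162]
tool_rot: [-0.001, 0.722, 0.692, 0.001]
contact_force: [0.2, 1.1, 3.0]
gripper_width: 0.264
```

```bash
python3 go.py .46 .327 .016 1.528
```

```text
pos [0.4597 0.3289 0.0162] yaw 1.529 tz [-0.0006  0.0029 -1.    ] F [0.2368 1.0637 3.0249] g 0.264 t 10.4
shift units [-0.016  0.003  0.002] rows@40mm 0.05
turn units [-0.011 -0.041  0.015]
```

>>> apply_moves(moves=".2 0 0 0 0 0 0; .2 0 0 0 0 0 0; .2 0 0 0 0 0 0; .2 0 0 -.15 0 0 0; -.4 0 0 -.3 0 0 0; -.4 0 0 -.3 0 0 0; -.4 0 0 -.2 0 0 0; -.4 0 0 0 0 0 0; -.4 0 0 0 0 0 0")

```text
t: 11.15
eef_pos: [0.46, 0.3285, 0.1311]
tool_rot: [-0.001, 0.722, 0.692, 0.001]
contact_force: [-1.2, -0.5, -0.8]
gripper_width: 0.7
```

```bash
python3 go.py .680 -.168 .12 1.528
```

```text
pos [0.46   0.3285 0.1311] yaw 1.5288 tz [ 0.0003  0.0036 -1.    ] F [-1.1512 -0.5243 -0.7781] g 0.7 t 11.15
shift units [-4.057  2.005  0.078] rows@40mm 13.58
turn units [ 0.002 -0.052  0.011]
```

>>> apply_moves(moves="-.4 -.2 .1 0 0 0 0; -.4 -.29 .143 0 0 0 0; -.4 -.29 .143 0 0 0 0; -.4 -.29 .143 0 0 0 0; -.4 -.29 .143 0 0 0 0; -.4 -.29 .143 0 0 0 0; -.4 -.29 .143 0 0 0 0; -.4 -.29 .143 0 0 0 0; -.4 -.29 .143 0 0 0 0; -.4 -.29 .143 0 0 0 0; -.4 -.29 .143 0 0 0 0; -.4 -.29 .143 0 0 0 0")

```text
t: 12.15
eef_pos: [0.6421, -0.0886, 0.1265]
tool_rot: [-0.002, 0.722, 0.692, -0.001]
contact_force: [0.9, -0.2, -0.1]
gripper_width: 0.702
```

>>> apply_moves(moves="-.4 -.28 .143 0 0 0 0; -.4 -.28 .143 .05 0 0 0; -.4 -.107 .046 .03 0 0 0; -.4 0 0 0 0 0 0; -.4 0 0 0 0 0 0; -.4 0 0 0 0 0 0")

```text
t: 12.65
eef_pos: [0.6785, -0.1664, 0.1175]
tool_rot: [-0.003, 0.721, 0.693, -0.001]
contact_force: [-0.7, 0.6, 0.4]
gripper_width: 0.699
```

```bash
python3 go.py .680 -.168 .01 1.528; python3 - <<'E'
from ov import *
draw(shot('top'),(145,120,345,310),'b3.png',3.1)
E
```

```text
pos [ 0.6785 -0.1664  0.1175] yaw 1.5303 tz [-0.0044  0.0032 -1.    ] F [-0.6942  0.5848  0.3972] g 0.699 t 12.65
shift units [-0.015  0.017  0.896] rows@40mm 2.69
turn units [-0.065 -0.043  0.034]
```

View pics/b3.png

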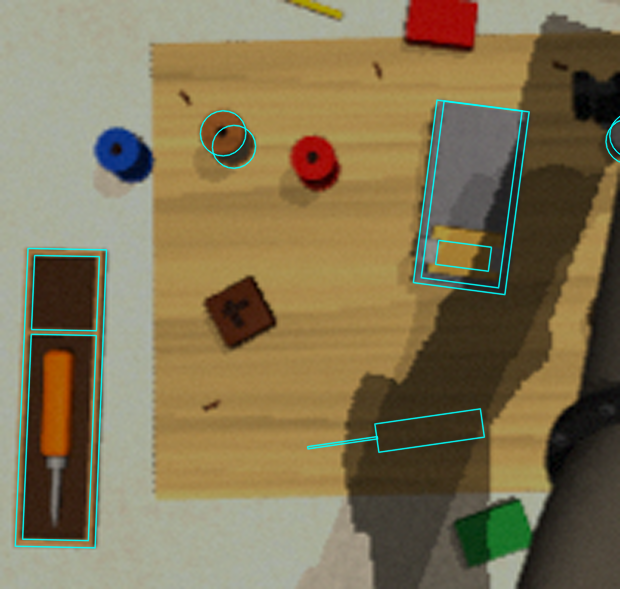

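The awl lies in its pocket, at (57,440) in the crop. Next I'll descend on the anvil.

>>> apply_moves(moves="-.4 -.015 .017 .1 -.06 -.04 0; -.4 0 0 .27 0 0 0; -.4 0 0 .27 0 0 0; -.4 0 0 .17 0 0 0; -.4 0 0 .08 0 0 0; -.4 0 0 0 0 0 0; -.4 0 0 0 0 0 0")

```text
t: 13.28
eef_pos: [0.6817, -0.1699, 0.0123]
tool_rot: [0.001, 0.722, 0.692, 0.0]
contact_force: [0.1, -0.6, 0.9]
gripper_width: 0.7
```

```bash
python3 go.py .680 -.168 .01 1.528; python3 - <<'E'
from ov import *
draw(shot('side'),(300,200,440,310),'b4.png',5)
E
```

```text
pos [ 0.6817 -0.1699  0.0123] yaw 1.5297 tz [ 0.0022 -0.0015 -1.    ] F [ 0.1042 -0.6197  0.8516] g 0.7 t 13.28
shift units [ 0.016 -0.015  0.019] rows@40mm 0.09
turn units [0.033 0.02  0.024]
```

View pics/b4.png

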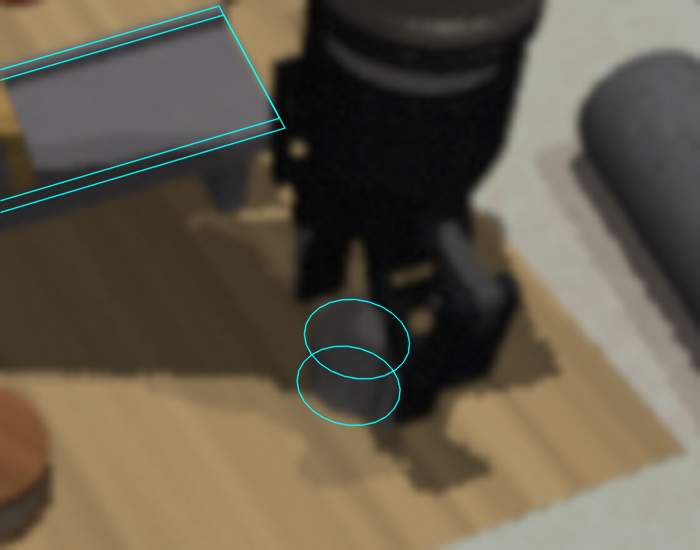

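The anvil is between the fingers at about (350,360) in the crop, so I'll close on it.

>>> apply_moves(moves="-.4 .01 -.01 .02 0 0 0; -.4 0 0 0 0 0 0; 1 0 0 0 0 0 0; 1 0 0 0 0 0 0; 1 0 0 0 0 0 0; 1 0 0 0 0 0 0; 1 0 0 0 0 0 0; 1 0 0 0 0 0 0", force=60)

```text
t: 14.0
eef_pos: [0.681, -0.1692, 0.0111]
tool_rot: [0.002, 0.722, 0.692, 0.001]
contact_force: [-1.3, 1.6, 5.9]
gripper_width: 0.428
```

>>> apply_moves(moves="1 0 0 -.15 0 0 0; 1 0 0 -.3 0 0 0; 1 0 0 -.3 0 0 0; 1 0 0 -.2 0 0 0; 1 0 0 0 0 0 0; 1 0 0 0 0 0 0")

```text
t: 14.5
eef_pos: [0.6808, -0.1693, 0.1253]
tool_rot: [0.002, 0.722, 0.692, 0.001]
contact_force: [-0.7, 0.5, -4.2]
gripper_width: 0.429
```

```bash
python3 go.py .558 .323 .125 1.528; python3 - <<'E'
from ov import *
draw(shot('side'),(300,150,440,310),'b5.png',3.5)
E
```

```text
pos [ 0.6808 -0.1693  0.1253] yaw 1.5288 tz [ 0.005  -0.0019 -1.    ] F [-0.7335  0.5382 -4.1842] g 0.429 t 14.5
shift units [ 4.056 -1.195 -0.01 ] rows@40mm 12.69
turn units [0.073 0.024 0.011]
```

View pics/b5.png

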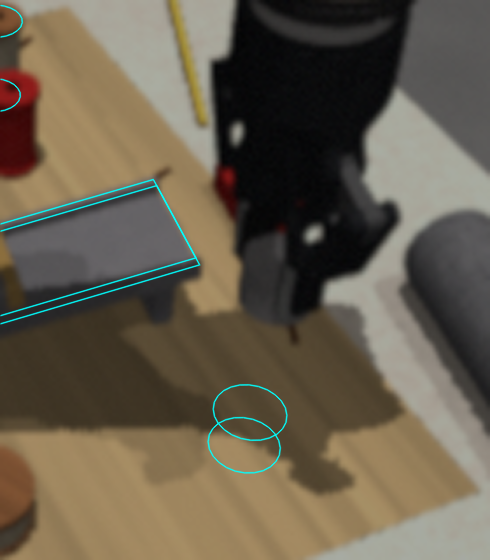

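```bash
python3 - <<'E'
import ov
from ov import *
o=bot.get_obs()['eef_pos']
ov.polys=lambda:[[fr(o[0],o[1],0)(q) for q in circ(.02,o[2]+dz)] for dz in(-.0111,.0169)]
draw(shot('side'),(330,190,420,270),'b6.png',7)
draw(shot('top'),(300,130,420,210),'b7.png',6)
E
```

```text
(no output)
```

View pics/b6.png

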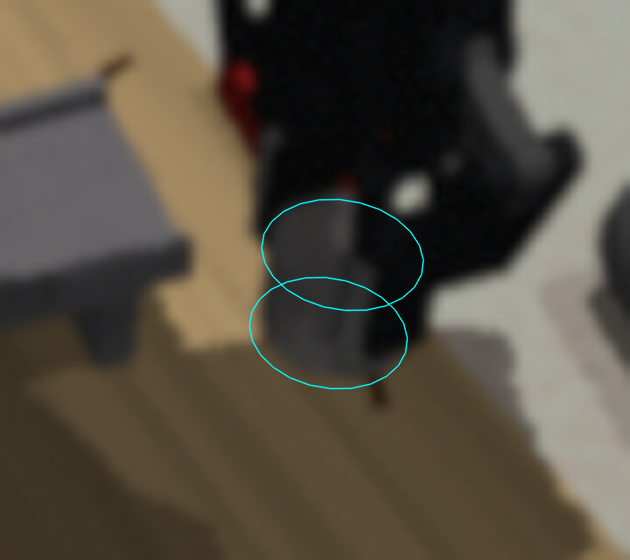

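The grip is centred to within about 2 mm. I'll carry it across.

>>> apply_moves(moves="1 .17 -.05 0 0 0 0; 1 .3 -.088 0 0 0 0; 1 .3 -.088 0 0 0 0; 1 .3 -.088 0 0 0 0; 1 .3 -.088 0 0 0 0; 1 .3 -.088 0 0 0 0; 1 .3 -.088 0 0 0 0; 1 .3 -.088 0 0 0 0; 1 .3 -.088 0 0 0 0; 1 .3 -.088 0 0 0 0; 1 .3 -.088 0 0 0 0; 1 .3 -.088 0 0 0 0")

```text
t: 15.65
eef_pos: [0.5736, 0.2532, 0.121]
tool_rot: [0.001, 0.722, 0.692, -0.001]
contact_force: [0.7, -0.4, -3.6]
gripper_width: 0.433
```

>>> apply_moves(moves="1 .3 -.088 0 .07 0 0; 1 .286 -.089 0 0 0 0; 1 0 0 0 0 0 0; 1 0 0 0 0 0 0; 1 0 0 0 0 0 0")

```text
t: 16.07
eef_pos: [0.5563, 0.3224, 0.1211]
tool_rot: [-0.0, 0.722, 0.692, -0.003]
contact_force: [0.2, -0.9, -3.0]
gripper_width: 0.43
```

```bash
python3 go.py .558 .323 .018 1.528
```

```text
pos [0.5563 0.3224 0.1211] yaw 1.5295 tz [-0.0049 -0.0037 -1.    ] F [ 0.1955 -0.9216 -2.9521] g 0.43 t 16.07
shift units [0.009 0.018 0.859] rows@40mm 2.58
turn units [-0.068  0.056  0.021]
```

>>> apply_moves(moves="1 .01 .015 .15 -.06 .05 0; 1 0 0 .25 0 0 0; 1 0 0 .22 0 0 0; 1 0 0 .1 0 0 0; 1 0 0 .03 0 0 0; 1 0 0 0 0 0 0; 1 0 0 0 0 0 0; 1 0 0 0 0 0 0")

```text
t: 16.73
eef_pos: [0.5605, 0.3248, 0.0345]
tool_rot: [0.0, 0.722, 0.692, 0.003]
contact_force: [0.5, -0.3, -2.9]
gripper_width: 0.429
```

```bash
python3 go.py .558 .323 .018 1.528; python3 - <<'E'
from ov import *
draw(shot('side'),(130,100,310,220),'b8.png',4.3)
E
```

```text
pos [0.5605 0.3248 0.0345] yaw 1.5283 tz [ 0.004   0.0035 -1.    ] F [ 0.55   -0.258  -2.8687] g 0.429 t 16.73
shift units [-0.016 -0.021  0.137] rows@40mm 0.42
turn units [ 0.055 -0.052  0.004]
```

View pics/b8.png

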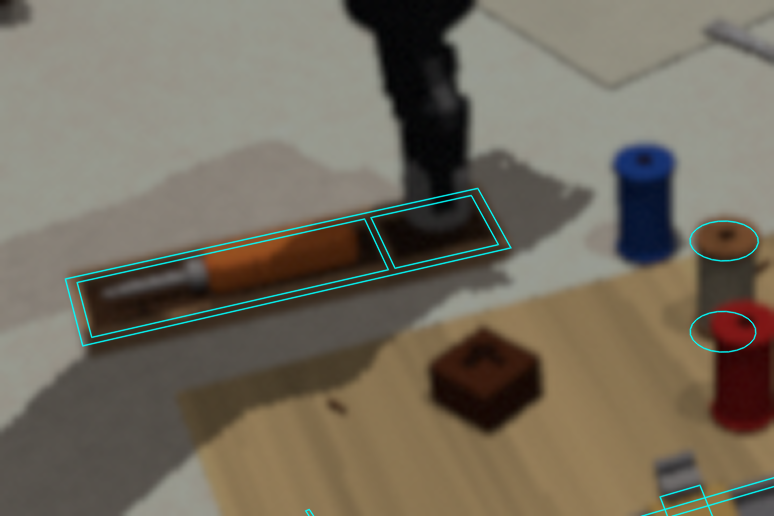

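>>> apply_moves(moves="1 -.01 -.01 .06 0 0 0; 1 0 0 .05 0 0 0; 1 0 0 .02 0 0 0; 1 0 0 0 0 0 0; 1 0 0 0 0 0 0")

```text
t: 17.2
eef_pos: [0.5574, 0.3232, 0.0171]
tool_rot: [-0.0, 0.722, 0.692, 0.001]
contact_force: [-2.3, -0.8, 0.4]
gripper_width: 0.432
```

```bash
python3 go.py .558 .323 .018 1.528; python3 - <<'E'
from ov import *
draw(shot('side'),(130,100,310,220),'b9.png',4.3)
E
```

```text
pos [0.5574 0.3232 0.0171] yaw 1.5289 tz [ 0.0006  0.0015 -1.    ] F [-2.3103 -0.8326  0.4119] g 0.432 t 17.2
shift units [-0.001  0.005 -0.007] rows@40mm 0.03
turn units [ 0.007 -0.022  0.013]
```

View pics/b9.png

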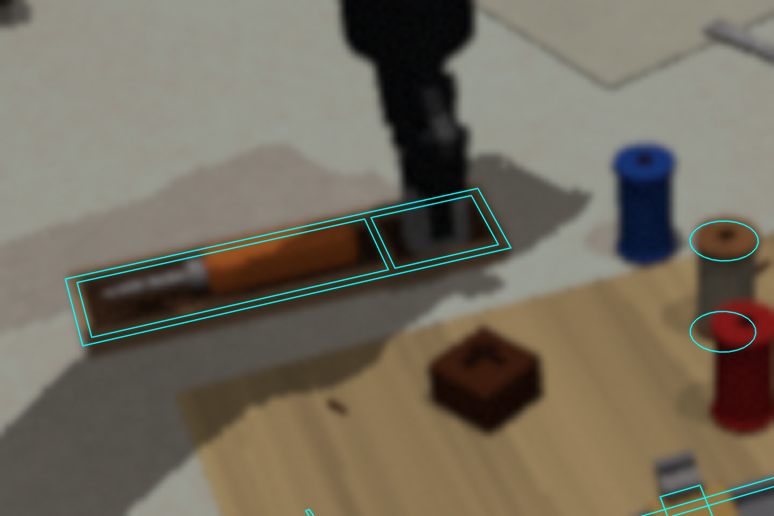

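The anvil sits in the short pocket at (437,235) in the crop. I'll release it and rise.

>>> apply_moves(moves="-.15 0 0 0 0 0 0; -.15 0 0 0 0 0 0; -.15 0 0 0 0 0 0; -.15 0 0 -.12 0 0 0; -.2 0 0 -.3 0 0 0; -.2 0 0 -.3 0 0 0; -.2 0 0 -.2 0 0 0; -.2 0 0 0 0 0 0; -.2 0 0 0 0 0 0")

```text
t: 18.0
eef_pos: [0.5592, 0.3239, 0.1307]
tool_rot: [0.0, 0.722, 0.692, 0.004]
contact_force: [-0.1, 0.4, 0.0]
gripper_width: 0.596
```

```bash
python3 go.py .684 .178 .13 1.528; python3 - <<'E'
from ov import *
T=shot('top');
print(onz(T,(246,171.3),.064),onz(T,(182.3,168),.064))
draw(T,(145,120,345,310),'c4.png',3.1)
draw(shot('side'),(130,100,310,220),'c5.png',4.3)
E
```

```text
pos [0.5592 0.3239 0.1307] yaw 1.5287 tz [ 0.0057  0.0051 -1.    ] F [-0.1318  0.3559  0.0391] g 0.596 t 18.0
shift units [-1.171  1.091  0.005] rows@40mm 4.8
turn units [ 0.079 -0.076  0.01 ]
[0.65875843 0.1017033  0.064     ] [0.67155216 0.2661277  0.064     ]
```

View pics/c5.png

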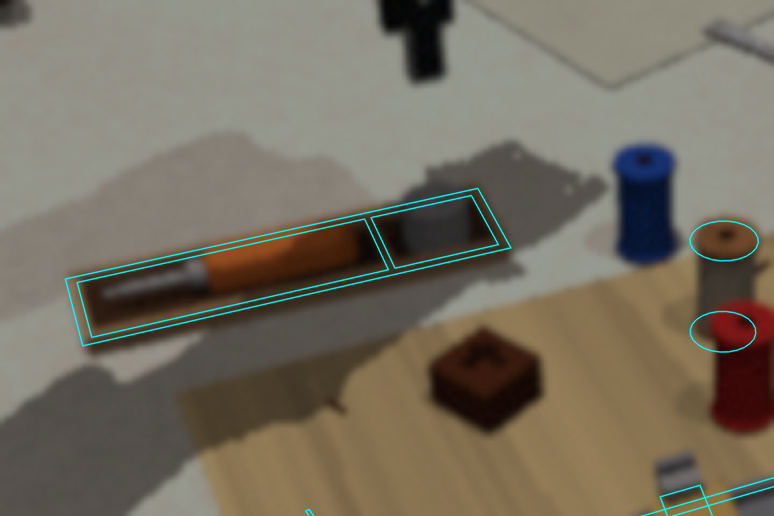

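View pics/c4.png

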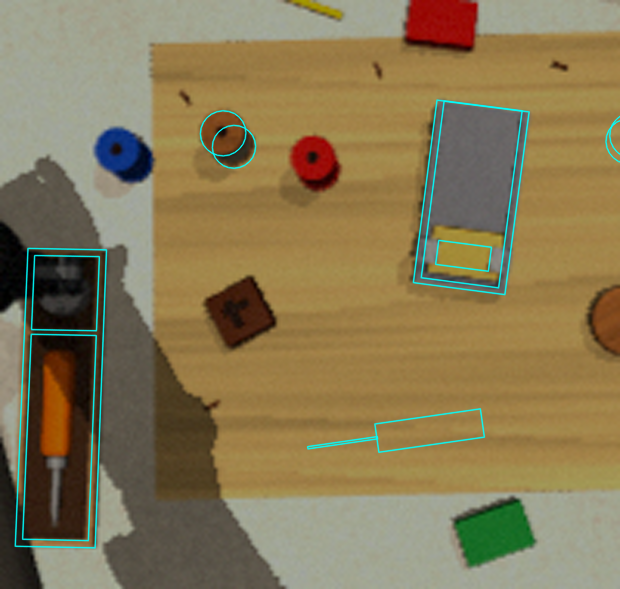

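Both parts of the long tray are placed. Next is the spool. Its neighbours are 76 mm and 88 mm away, so a 52 mm opening clears them.

>>> apply_moves(moves="-.24 -.2 .19 0 0 0 0; -.24 -.28 .26 0 0 0 0; -.24 -.28 .26 0 0 0 0; -.24 -.28 .26 0 0 0 0; -.24 -.13 .13 0 0 0 0; -.24 0 0 0 0 0 0; -.24 0 0 0 0 0 0; -.24 0 0 0 0 0 0; -.24 0 0 0 0 0 0")

```text
t: 18.85
eef_pos: [0.6741, 0.1889, 0.1266]
tool_rot: [-0.001, 0.721, 0.693, 0.001]
contact_force: [-0.5, 0.3, 0.4]
gripper_width: 0.62
```

```bash
python3 go.py .685 .178 .014 1.528; python3 - <<'E'
from ov import *
draw(shot('side'),(200,80,360,220),'c6.png',4.2)
E
```

```text
pos [0.6741 0.1889 0.1266] yaw 1.5314 tz [-0.0006  0.0027 -1.    ] F [-0.5372  0.2953  0.355 ] g 0.62 t 18.85
shift units [-0.09   0.095  0.938] rows@40mm 2.84
turn units [-0.01  -0.038  0.049]
```

View pics/c6.png

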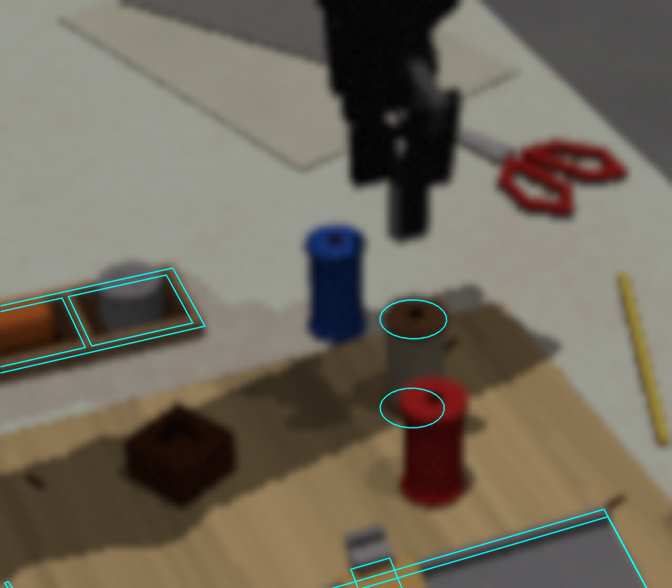

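>>> apply_moves(moves="-.24 -.09 .095 0 0 0 0; -.24 0 0 0 0 0 0; -.24 0 0 0 0 0 0; -.24 0 0 0 0 0 0")

```text
t: 19.23
eef_pos: [0.6865, 0.1754, 0.1275]
tool_rot: [-0.0, 0.722, 0.692, 0.001]
contact_force: [-0.1, 0.4, -0.6]
gripper_width: 0.618
```

```bash
python3 go.py .685 .178 .014 1.528
```

```text
pos [0.6865 0.1754 0.1275] yaw 1.5284 tz [ 0.0015  0.002  -1.    ] F [-0.1371  0.3627 -0.5732] g 0.618 t 19.23
shift units [ 0.019 -0.015  0.946] rows@40mm 2.84
turn units [ 0.021 -0.029  0.006]
```

>>> apply_moves(moves="-.24 .012 -.01 .1 0 0 0; -.24 0 0 .25 0 0 0; -.24 0 0 .2 0 0 0; -.24 0 0 .2 0 0 0; -.24 0 0 .15 0 0 0; -.24 0 0 .05 0 0 0; -.24 0 0 0 0 0 0; -.24 0 0 0 0 0 0")

```text
t: 19.9
eef_pos: [0.6852, 0.1775, 0.0133]
tool_rot: [-0.0, 0.722, 0.692, 0.001]
contact_force: [-0.9, -1.0, 1.0]
gripper_width: 0.614
```

```bash
python3 go.py .685 .178 .014 1.528; python3 - <<'E'
from ov import *
draw(shot('side'),(200,80,360,220),'c7.png',4.2)
E
```

```text
pos [0.6852 0.1775 0.0133] yaw 1.5291 tz [ 0.0008  0.0018 -1.    ] F [-0.8822 -1.0417  0.9771] g 0.614 t 19.9
shift units [ 0.004 -0.002 -0.006] rows@40mm 0.02
turn units [ 0.011 -0.026  0.016]
```

View pics/c7.png

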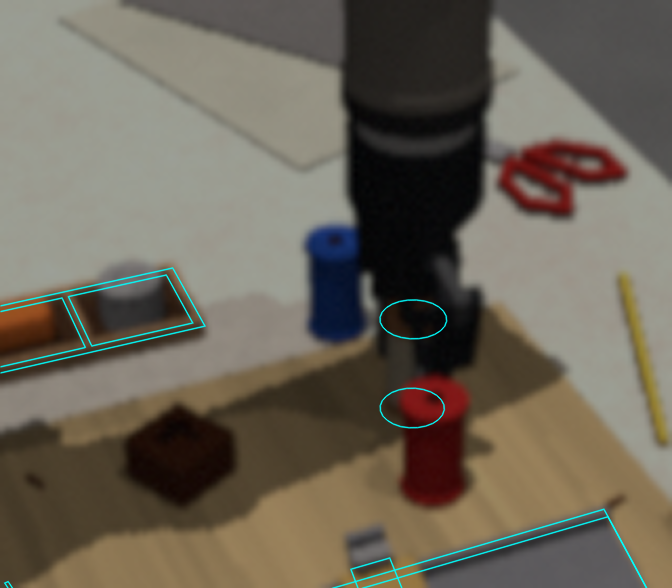

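The spool is between the fingers and the red and blue spools haven't moved. Closing and lifting.

>>> apply_moves(moves="1 0 0 0 0 0 0; 1 0 0 0 0 0 0; 1 0 0 0 0 0 0; 1 0 0 0 0 0 0; 1 0 0 0 0 0 0; 1 0 0 0 0 0 0; 1 0 0 -.1 0 0 0; 1 0 0 -.25 0 0 0; 1 0 0 -.3 0 0 0; 1 0 0 -.3 0 0 0; 1 0 0 -.2 0 0 0; 1 0 0 0 0 0 0", force=40)

```text
t: 20.95
eef_pos: [0.689, 0.1776, 0.1591]
tool_rot: [0.002, 0.722, 0.692, 0.006]
contact_force: [1.2, -0.3, 0.3]
gripper_width: 0.395
```

```bash
python3 go.py .532 -.328 .15 1.528; python3 - <<'E'
import ov
from ov import *
o=bot.get_obs()['eef_pos']
ov.polys=lambda:[[fr(o[0],o[1],0)(q) for q in circ(.019,o[2]+dz)] for dz in(-.0133,.0507)]
draw(shot('side'),(240,60,360,200),'c8.png',4.2)
E
```

```text
pos [0.689  0.1776 0.1591] yaw 1.5284 tz [ 0.0119  0.0054 -0.9999] F [ 1.2266 -0.2802  0.318 ] g 0.395 t 20.95
shift units [-4.265 -1.129  0.038] rows@40mm 13.24
turn units [ 0.167 -0.084  0.005]
```

View pics/c8.png

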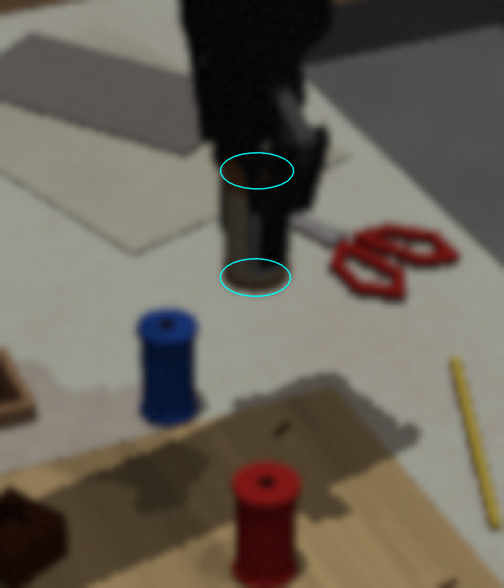

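The spool is held upright. I'll carry it to the short tray.

>>> apply_moves(moves="1 -.2 -.053 0 0 0 0; 1 -.28 -.074 0 0 0 0; 1 -.28 -.074 0 0 0 0; 1 -.28 -.074 0 0 0 0; 1 -.28 -.074 0 0 0 0; 1 -.28 -.074 0 0 0 0; 1 -.28 -.074 0 0 0 0; 1 -.28 -.074 0 0 0 0; 1 -.28 -.074 0 0 0 0; 1 -.28 -.074 0 0 0 0; 1 -.28 -.074 0 0 0 0; 1 -.28 -.074 0 0 0 0")

```text
t: 22.0
eef_pos: [0.5632, -0.213, 0.1496]
tool_rot: [-0.001, 0.722, 0.692, 0.001]
contact_force: [0.2, -0.2, 0.4]
gripper_width: 0.391
```

>>> apply_moves(moves="1 -.28 -.074 0 0 0 0; 1 -.28 -.074 0 0 0 0; 1 -.28 -.074 0 0 0 0; 1 -.145 -.04 0 0 0 0; 1 0 0 0 0 0 0; 1 0 0 0 0 0 0; 1 0 0 0 0 0 0; 1 0 0 0 0 0 0")

```text
t: 22.67
eef_pos: [0.529, -0.3267, 0.1497]
tool_rot: [-0.001, 0.721, 0.693, 0.002]
contact_force: [-0.4, 0.3, -1.0]
gripper_width: 0.393
```

```bash
python3 go.py .532 -.328 .12 1.528
```

```text
pos [ 0.529  -0.3267  0.1497] yaw 1.5313 tz [ 0.0009  0.0034 -1.    ] F [-0.4243  0.2871 -0.9718] g 0.393 t 22.67
shift units [-0.011  0.025  0.247] rows@40mm 0.75
turn units [ 0.011 -0.049  0.047]
```

>>> apply_moves(moves="1 -.01 .022 .15 0 0 0; 1 0 0 .25 0 0 0; 1 0 0 .25 0 0 0; 1 0 0 .2 0 0 0; 1 0 0 .08 0 0 0; 1 0 0 0 0 0 0; 1 0 0 0 0 0 0; 1 0 0 0 0 0 0")

```text
t: 23.33
eef_pos: [0.5326, -0.33, 0.0403]
tool_rot: [0.001, 0.722, 0.692, 0.002]
contact_force: [-0.3, -1.1, -0.4]
gripper_width: 0.393
```

```bash
python3 go.py .532 -.328 .0193 1.528; python3 - <<'E'
from ov import *
draw(shot('side'),(250,270,410,420),'d1.png',4)
E
```

```text
pos [ 0.5326 -0.33    0.0403] yaw 1.5294 tz [ 0.0039  0.0009 -1.    ] F [-0.3094 -1.0689 -0.3582] g 0.393 t 23.33
shift units [ 0.016 -0.006  0.175] rows@40mm 0.53
turn units [ 0.055 -0.016  0.021]
```

View pics/d1.png

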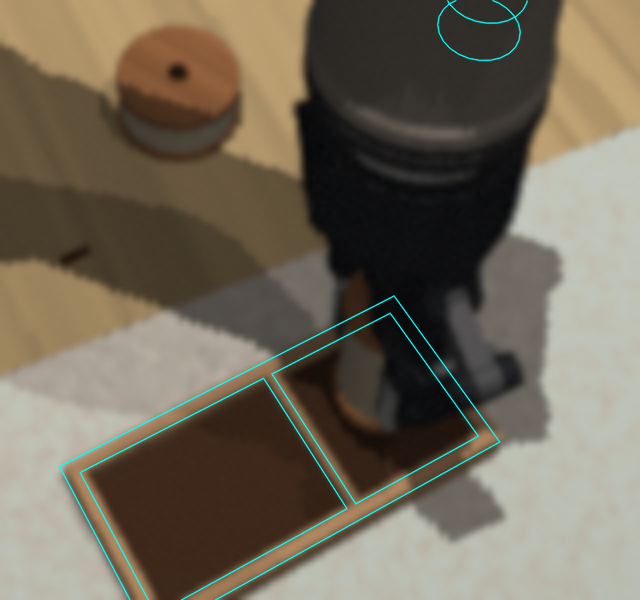

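The spool is over the small pocket at about (370,395). I'll lower it.

>>> apply_moves(moves="1 .01 0 .06 0 0 0; 1 0 0 .06 0 0 0; 1 0 0 .045 0 0 0; 1 0 0 0 0 0 0; 1 0 0 0 0 0 0; 1 0 0 0 0 0 0")

```text
t: 23.88
eef_pos: [0.5321, -0.3282, 0.0191]
tool_rot: [0.0, 0.722, 0.692, 0.002]
contact_force: [-0.1, 1.8, 5.1]
gripper_width: 0.389
```

```bash
python3 go.py .532 -.328 .0193 1.528; python3 - <<'E'
from ov import *
draw(shot('side'),(250,270,410,420),'d2.png',4)
E
```

```text
pos [ 0.5321 -0.3282  0.0191] yaw 1.5291 tz [ 0.0027  0.0023 -1.    ] F [-0.0723  1.8246  5.0522] g 0.389 t 23.88
shift units [ 0.002 -0.001 -0.001] rows@40mm 0.01
turn units [ 0.037 -0.035  0.016]
```

View pics/d2.png

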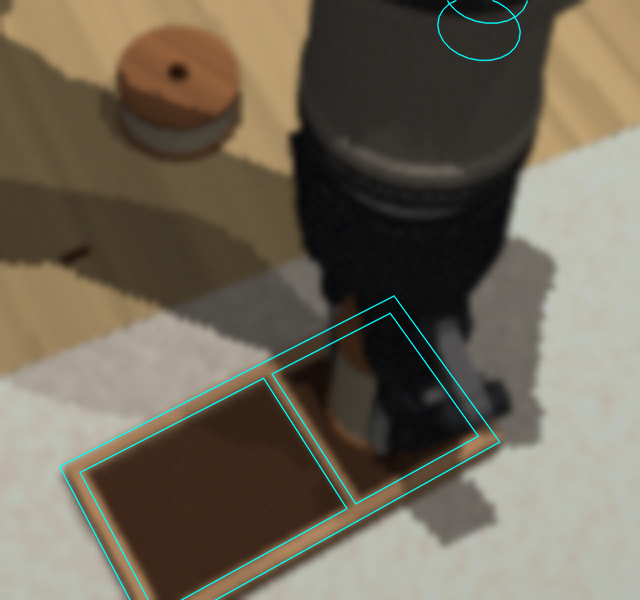

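>>> apply_moves(moves="-.12 0 0 0 0 0 0; -.12 0 0 0 0 0 0; -.12 0 0 0 0 0 0; -.12 0 0 0 0 0 0; -.12 0 0 -.12 0 0 0; -.12 0 0 -.25 0 0 0; -.12 0 0 -.3 0 0 0; -.12 0 0 -.3 0 0 0; 1 0 0 -.1 0 0 0; 1 0 0 0 0 0 0; 1 0 0 0 0 0 0; 1 0 0 0 0 0 0")

```text
t: 24.93
eef_pos: [0.5304, -0.3282, 0.1464]
tool_rot: [-0.001, 0.722, 0.692, 0.001]
contact_force: [-0.9, 0.4, -0.5]
gripper_width: 0.008
```

```bash
python3 go.py .532 -.328 .0193 1.416; python3 - <<'E'
from ov import *
draw(shot('side'),(250,200,410,420),'d3.png',2.7)
T=shot('top');draw(T,(270,150,440,280),'d4.png',4.5)
E
```

```text
pos [ 0.5304 -0.3282  0.1464] yaw 1.529 tz [ 0.     0.003 -1.   ] F [-0.8613  0.4065 -0.5005] g 0.008 t 24.93
shift units [-0.001  0.013  1.059] rows@40mm 3.18
turn units [-0.004 -0.042  1.619]
```

View pics/d3.png

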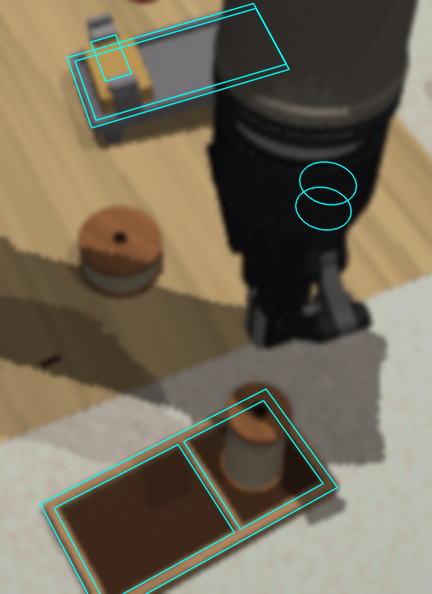

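View pics/d4.png

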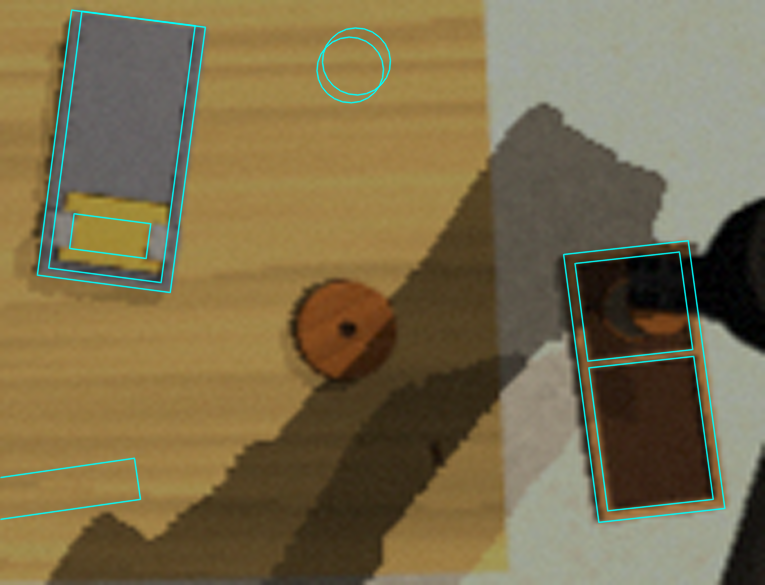

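The spool stands in its pocket. For the wax I'll turn and tilt the shut gripper to match the chute, then approach in front of the lip.

```bash
cat > ch.py <<'E'
import sys
from go import *
CH=(.558,-.0166,-.155)
def w(s,h,y=0):
    c,n=np.cos(.14),np.sin(.14);X=s*c-h*n;Z=.025+s*n+h*c
    a,b=np.cos(CH[2]),np.sin(CH[2])
    return CH[0]+a*X-b*y,CH[1]+b*X+a*y,Z
def gos(s,h,y=0):
    yaw=CH[2]+np.pi/2
    P=w(s,h,y);print('target',np.array(P))
    go(*P,yaw,np.array([np.cos(yaw),np.sin(yaw),0])*-.14)
    # own slope coords
    p=bot.get_obs()['eef_pos'];a,b=np.cos(CH[2]),np.sin(CH[2]);d=p[:2]-CH[:2];X=a*d[0]+b*d[1];Y=-b*d[0]+a*d[1];Z=p[2]-.025
    c,n=np.cos(.14),np.sin(.14);print('now s,h,y mm',np.array([X*c+Z*n,-X*n+Z*c,Y])*1e3)
if __name__=='__main__': gos(*[float(v)/1e3 for v in sys.argv[1:]])
E
python3 ch.py -24 90
```

```text
target [ 0.5221 -0.011   0.1108]
pos [ 0.5302 -0.3281  0.1457] yaw 1.529 tz [-0.0011  0.0033 -1.    ] F [-0.0885 -0.6466  0.7136] g -0.001 t 25.03
shift units [ 2.636 -0.177  0.3  ] rows@40mm 7.98
turn units [-2.024 -0.159  1.615]
now s,h,y mm [  37.2271  116.6311 -312.043 ]
```

>>> apply_moves(moves="1 .2 -.01 0 0 0 0; 1 .3 -.02 0 0 0 0; 1 .3 -.02 0 0 0 0; 1 .3 -.02 0 0 0 0; 1 .3 -.02 0 0 0 0; 1 .3 -.02 0 0 0 0; 1 .3 -.02 0 0 0 0; 1 .3 -.02 0 0 0 0; 1 .3 -.02 0 0 0 0; 1 0 0 0 -1 0 .8; 1 0 0 0 -1 0 .8; 1 0 0 0 0 0 0")

```text
t: 26.03
eef_pos: [0.5205, -0.0154, 0.1461]
tool_rot: [0.049, 0.758, 0.649, 0.048]
contact_force: [-0.8, -0.1, -0.1]
gripper_width: -0.002
```

>>> apply_moves(moves="1 0 0 0 0 0 0; 1 0 0 0 0 0 0")

```text
t: 26.2
eef_pos: [0.5241, -0.0166, 0.1476]
tool_rot: [0.05, 0.757, 0.649, 0.049]
contact_force: [1.4, 0.8, -0.6]
gripper_width: -0.0
```

```bash
python3 ch.py -24 70
```

```text
target [ 0.5249 -0.0114  0.091 ]
pos [ 0.5241 -0.0166  0.1476] yaw 1.4184 tz [ 0.1382 -0.0118 -0.9903] F [ 1.4414  0.7911 -0.567 ] g -0.0 t 26.2
shift units [ 0.039 -0.065  0.468] rows@40mm 1.42
turn units [-0.017 -0.138  0.019]
now s,h,y mm [-16.0974 126.1258  -5.1924]
```

>>> apply_moves(moves="1 .039 -.065 .2 0 -.1 0; 1 0 0 .25 0 0 0; 1 0 0 .2 0 0 0; 1 0 0 0 0 0 0; 1 0 0 0 0 0 0; 1 0 0 0 0 0 0")

```text
t: 26.7
eef_pos: [0.5287, -0.0122, 0.0704]
tool_rot: [0.053, 0.758, 0.649, 0.047]
contact_force: [0.2, -0.8, 1.4]
gripper_width: -0.002
```

```bash
python3 ch.py -24 10; python3 - <<'E'
from ov import *
draw(shot('side'),(230,170,390,290),'e1.png',4.8)
draw(shot('top'),(250,140,340,230),'e2.png',6)
E
```

```text
target [ 0.5331 -0.0127  0.0316]
pos [ 0.5287 -0.0122  0.0704] yaw 1.4158 tz [ 0.1394 -0.0187 -0.9901] F [ 0.1503 -0.8351  1.386 ] g -0.002 t 26.7
shift units [ 0.001 -0.009  0.326] rows@40mm 0.98
turn units [ 0.015 -0.043 -0.006]
now s,h,y mm [-22.9554  49.0791  -0.2104]
```

View pics/e1.png

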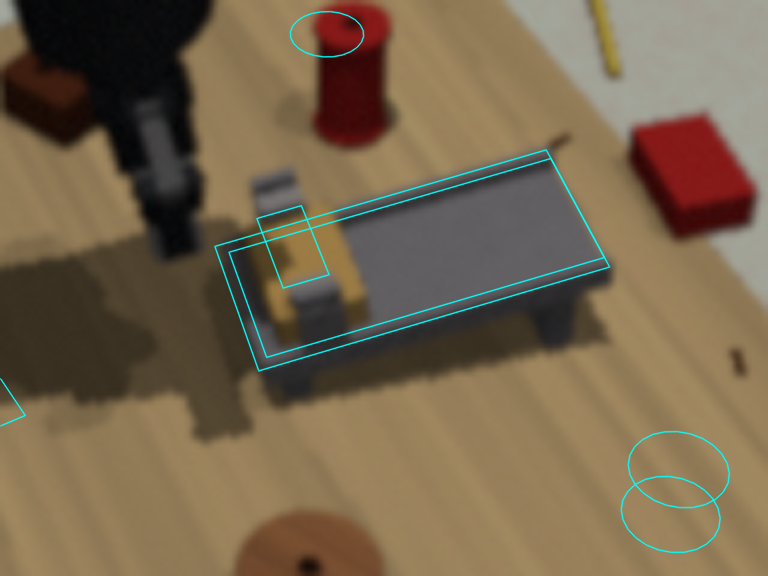

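View pics/e2.png

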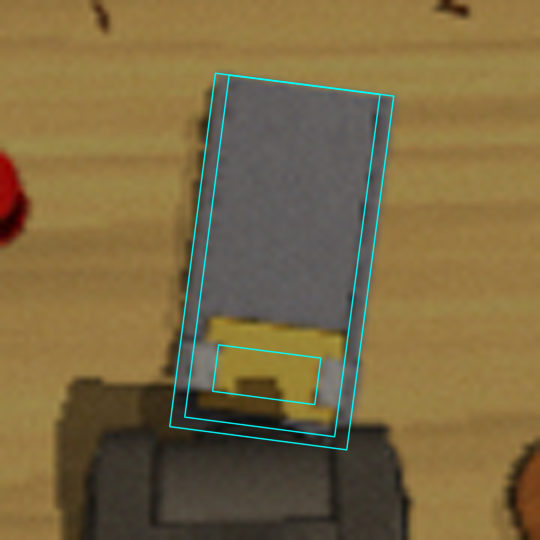

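The tabs line up with the drawn gap in both views. Descending in front of the lip.

>>> apply_moves(moves="1 0 -.01 .1 0 0 0; 1 0 0 .1 0 0 0; 1 0 0 .08 0 0 0; 1 0 0 .046 0 0 0; 1 0 0 0 0 0 0; 1 0 0 0 0 0 0; 1 0 0 0 0 0 0")

```text
t: 27.38
eef_pos: [0.5324, -0.0122, 0.0312]
tool_rot: [0.053, 0.758, 0.649, 0.047]
contact_force: [0.7, -0.1, 0.2]
gripper_width: -0.001
```

```bash
python3 ch.py 35 11
```

```text
target [ 0.5907 -0.0217  0.0408]
pos [ 0.5324 -0.0122  0.0312] yaw 1.4164 tz [ 0.1397 -0.0184 -0.99  ] F [ 0.7196 -0.106   0.2299] g -0.001 t 27.38
shift units [-0.003  0.499 -0.009] rows@40mm 1.5
turn units [ 0.019 -0.048  0.002]
now s,h,y mm [-24.8234   9.8029   0.3756]
```

>>> apply_moves(moves="1 0 .04 -.008 0 0 0; 1 0 .04 0 0 0 0; 1 0 .04 0 0 0 0; 1 0 .03 0 0 0 0; 1 0 .03 0 0 0 0; 1 0 0 0 0 0 0; 1 0 0 0 0 0 0")

```text
t: 27.97
eef_pos: [0.5533, -0.0155, 0.0346]
tool_rot: [0.052, 0.758, 0.649, 0.047]
contact_force: [0.2, -0.9, 1.3]
gripper_width: -0.003
```

```bash
python3 ch.py 35 11; python3 - <<'E'
from ov import *
draw(shot('side'),(230,170,390,290),'e3.png',4.8)
E
```

```text
target [ 0.5907 -0.0217  0.0408]
pos [ 0.5533 -0.0155  0.0346] yaw 1.4164 tz [ 0.139  -0.0185 -0.9901] F [ 0.1566 -0.8542  1.2535] g -0.003 t 27.97
shift units [-0.003  0.321 -0.006] rows@40mm 0.96
turn units [ 0.009 -0.045  0.003]
now s,h,y mm [-3.4731 10.2171  0.3724]
```

View pics/e3.png

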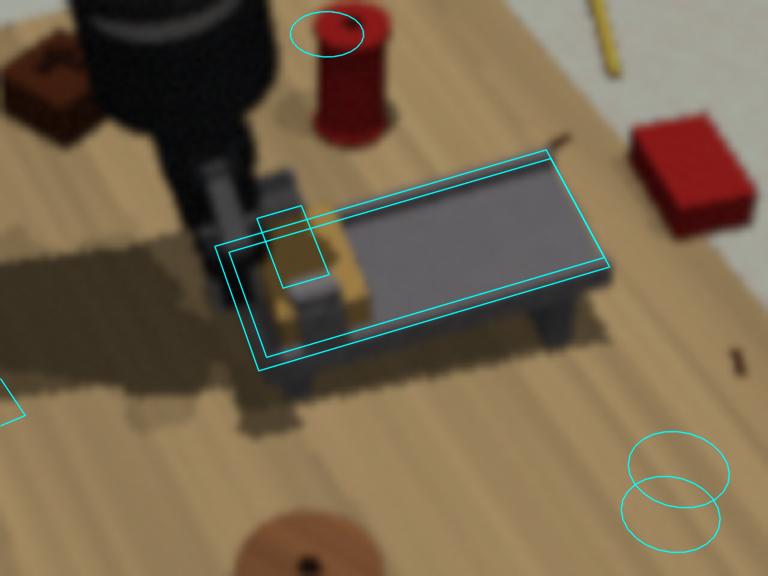

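The fingers have just reached the wax's front, with no side contact. I'll push on in small steps.

>>> apply_moves(moves="1 -.003 .03 0 0 0 0; 1 0 .03 0 0 0 0; 1 0 .03 0 0 0 0; 1 0 .03 0 0 0 0")

```text
t: 28.35
eef_pos: [0.5675, -0.0181, 0.0367]
tool_rot: [0.052, 0.758, 0.649, 0.047]
contact_force: [-0.6, 0.6, -0.5]
gripper_width: -0.001
```

>>> apply_moves(moves="1 0 .03 0 0 0 0; 1 0 .03 0 0 0 0; 1 0 .03 0 0 0 0; 1 0 .03 0 0 0 0; 1 0 .03 0 0 0 0")

```text
t: 28.77
eef_pos: [0.585, -0.0208, 0.0392]
tool_rot: [0.052, 0.758, 0.649, 0.047]
contact_force: [-0.0, -0.8, -0.8]
gripper_width: -0.002
```

>>> apply_moves(moves="1 0 .03 0 0 0 0; 1 0 .03 0 0 0 0; 1 0 .03 0 0 0 0; 1 0 0 0 0 0 0; 1 0 0 0 0 0 0")

```text
t: 29.18
eef_pos: [0.5956, -0.0224, 0.0408]
tool_rot: [0.052, 0.758, 0.649, 0.047]
contact_force: [-0.3, -0.2, 0.5]
gripper_width: 0.0
```

```bash
python3 ch.py 39 11; python3 - <<'E'
from ov import *
draw(shot('side'),(230,170,390,290),'e4.png',4.8)
E
```

```text
target [ 0.5946 -0.0223  0.0413]
pos [ 0.5956 -0.0224  0.0408] yaw 1.4165 tz [ 0.1393 -0.0185 -0.9901] F [-0.2933 -0.2005  0.452 ] g 0.0 t 29.18
shift units [-0.    -0.007 -0.006] rows@40mm 0.03
turn units [ 0.014 -0.046  0.003]
now s,h,y mm [39.8559 10.3199  0.026 ]
```

View pics/e4.png

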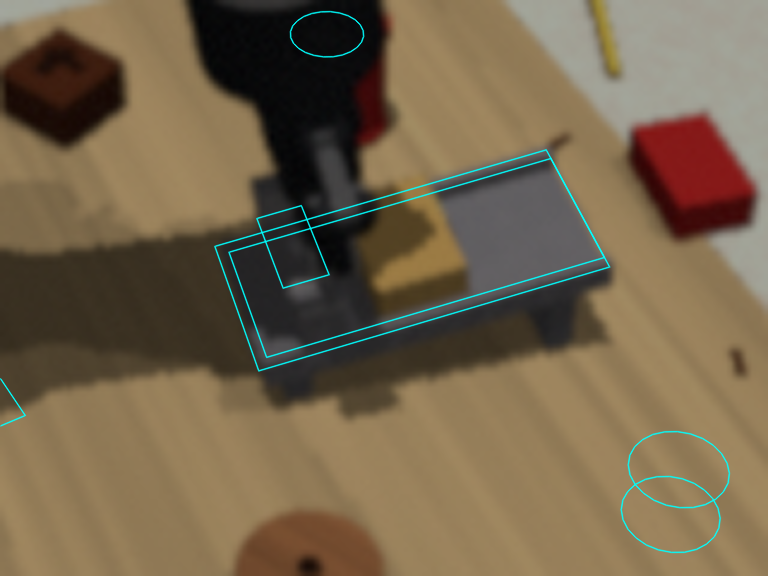

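The wax is pushed past the tabs. I'll back off, rise and measure it.

>>> apply_moves(moves="1 0 -.05 0 0 0 0; 1 0 0 -.1 0 0 0; 1 0 0 -.25 0 0 0; 1 0 0 -.3 0 0 0; -1 0 -.3 -.2 0 0 0; -1 0 -.3 0 0 0 0; -1 0 -.2 0 0 0 0; -1 0 0 0 0 0 0")

```text
t: 29.9
eef_pos: [0.4764, -0.0049, 0.1262]
tool_rot: [0.05, 0.758, 0.649, 0.045]
contact_force: [-0.4, 0.9, -0.7]
gripper_width: 0.567
```

```bash
python3 ch.py 70 60; python3 - <<'E'
import ov
from ov import *
op=ov.polys
L=fr(*ov.CH)
def pp():
    yield from op()
    for h in(0,.024): yield [L(q) for q in slope(.051,.091,.060,h)]
ov.polys=pp
T=shot('top')
draw(shot('side'),(230,170,390,290),'e5.png',4.8)
draw(T,(250,140,340,230),'e6.png',6)
E
```

```text
target [ 0.6182 -0.026   0.0942]
pos [ 0.4764 -0.0049  0.1262] yaw 1.4174 tz [ 0.1337 -0.0177 -0.9909] F [-0.3654  0.8866 -0.6803] g 0.567 t 29.9
shift units [0.006 1.148 0.426] rows@40mm 3.67
turn units [-0.068 -0.045  0.017]
now s,h,y mm [-67.5445 111.743   -1.0028]
```

View pics/e5.png

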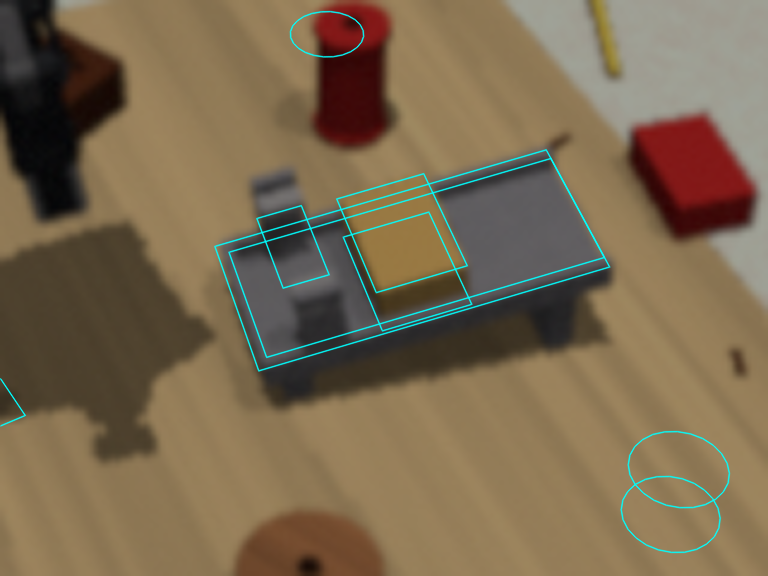

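View pics/e6.png

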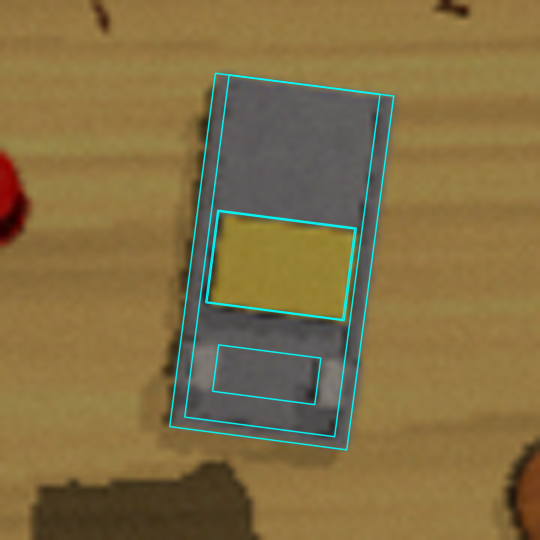

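The wax lies square at s≈71 mm, clear of the tabs (its front is at 51 mm, past 34). I'll grip it across its 60 mm sides with the tool tilted.

>>> apply_moves(moves="-1 0 .2 0 0 0 0; -1 0 .25 0 0 0 0; -1 0 .25 0 0 0 0; -1 0 .25 0 0 0 0; -1 0 .2 0 -.03 -.04 0; -1 0 0 0 0 0 0; -1 0 0 0 0 0 0; -1 0 0 0 0 0 0")

```text
t: 30.67
eef_pos: [0.6174, -0.0265, 0.1457]
tool_rot: [0.054, 0.758, 0.649, 0.046]
contact_force: [-0.5, -0.1, -0.3]
gripper_width: 1.002
```

```bash
python3 ch.py 71 7
```

```text
target [ 0.6265 -0.0273  0.0418]
pos [ 0.6174 -0.0265  0.1457] yaw 1.4158 tz [ 0.1395 -0.0218 -0.99  ] F [-0.5319 -0.0801 -0.2504] g 1.002 t 30.67
shift units [ 0.005 -0.047  0.868] rows@40mm 2.61
turn units [0.025 0.    0.   ]
now s,h,y mm [ 76.4689 111.1385  -0.5668]
```

>>> apply_moves(moves="-1 .005 -.04 .15 0 0 0; -1 0 0 .25 0 0 0; -1 0 0 .2 0 0 0; -1 0 0 .06 0 0 0; -1 0 0 0 0 0 0; -1 0 0 0 0 0 0")

```text
t: 31.17
eef_pos: [0.624, -0.0267, 0.0675]
tool_rot: [0.054, 0.758, 0.649, 0.046]
contact_force: [0.5, -0.3, -0.4]
gripper_width: 0.995
```

```bash
python3 ch.py 71 7
```

```text
target [ 0.6265 -0.0273  0.0418]
pos [ 0.624  -0.0267  0.0675] yaw 1.4161 tz [ 0.1402 -0.0217 -0.9899] F [ 0.4825 -0.3145 -0.4494] g 0.995 t 31.17
shift units [-0.002 -0.009  0.214] rows@40mm 0.64
turn units [ 0.034 -0.004  0.004]
now s,h,y mm [72.0479 32.736   0.226 ]
```

>>> apply_moves(moves="-1 0 -.008 .09 0 0 0; -1 0 0 .08 0 0 0; -1 0 0 .044 0 0 0; -1 0 0 0 0 0 0; -1 0 0 0 0 0 0")

```text
t: 31.58
eef_pos: [0.6267, -0.0271, 0.0411]
tool_rot: [0.054, 0.758, 0.649, 0.046]
contact_force: [0.0, 0.8, 0.1]
gripper_width: 0.999
```

```bash
python3 ch.py 71 7; python3 - <<'E'
from ov import *
draw(shot('side'),(230,170,390,290),'e7.png',4.8)
E
```

```text
target [ 0.6265 -0.0273  0.0418]
pos [ 0.6267 -0.0271  0.0411] yaw 1.4161 tz [ 0.1398 -0.0217 -0.9899] F [0.0138 0.8339 0.0961] g 0.999 t 31.58
shift units [-0.002 -0.001 -0.007] rows@40mm 0.02
turn units [ 0.028 -0.003  0.004]
now s,h,y mm [71.0681  6.216   0.275 ]
```

View pics/e7.png

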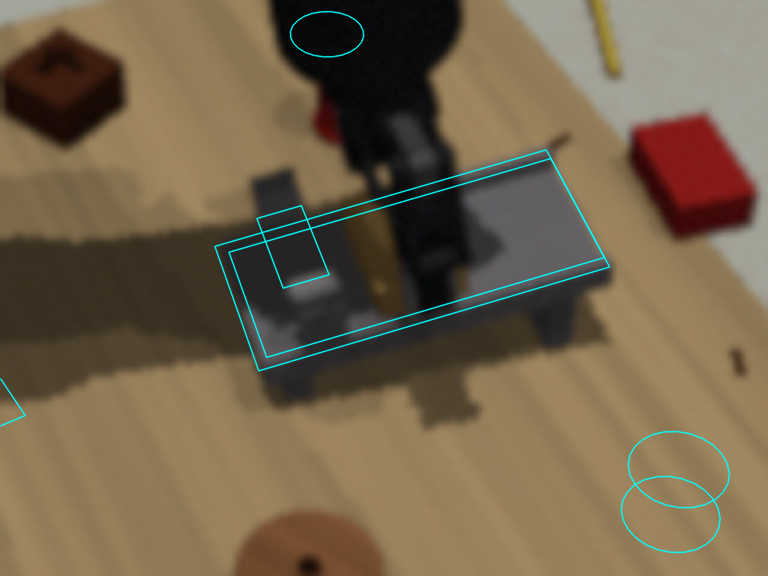

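The fingers straddle the wax. I'll close gently and check.

>>> apply_moves(moves="1 0 0 0 0 0 0; 1 0 0 0 0 0 0; 1 0 0 0 0 0 0; 1 0 0 0 0 0 0; 1 0 0 0 0 0 0; 1 0 0 0 0 0 0", force=35)

```text
t: 32.13
eef_pos: [0.6272, -0.027, 0.042]
tool_rot: [0.054, 0.758, 0.649, 0.047]
contact_force: [-2.1, -0.3, 6.1]
gripper_width: 0.689
```

>>> apply_moves(moves="1 0 0 -.08 0 0 0; 1 0 0 -.15 0 0 0; 1 0 0 -.25 0 0 0; 1 0 0 -.25 0 0 0; 1 0 0 -.15 0 0 0; 1 0 0 0 0 0 0; 1 0 0 0 0 0 0")

```text
t: 32.72
eef_pos: [0.6126, -0.0245, 0.1474]
tool_rot: [0.055, 0.758, 0.649, 0.048]
contact_force: [1.3, 0.2, -0.6]
gripper_width: 0.691
```

```bash
python3 ch.py 71 110; python3 go.py .4527 -.3345 .13 .0857; python3 - <<'E'
from ov import *
draw(shot('side'),(230,130,390,290),'e8.png',3.7)
E
```

```text
target [ 0.6123 -0.0251  0.1438]
pos [ 0.6126 -0.0245  0.1474] yaw 1.4163 tz [ 0.1431 -0.021  -0.9895] F [ 1.2733  0.1947 -0.6494] g 0.691 t 32.72
shift units [-0.005 -0.006  0.029] rows@40mm 0.09
turn units [ 0.073 -0.019  0.005]
now s,h,y mm [ 71.7395 113.4963   0.599 ]
pos [ 0.6126 -0.0245  0.1474] yaw 1.4163 tz [ 0.1431 -0.021  -0.9895] F [ 1.2733  0.1947 -0.6494] g 0.691 t 32.72
shift units [-2.758 -0.93   0.007] rows@40mm 8.73
turn units [ 1.75  -1.398 19.023]
```

View pics/e8.png

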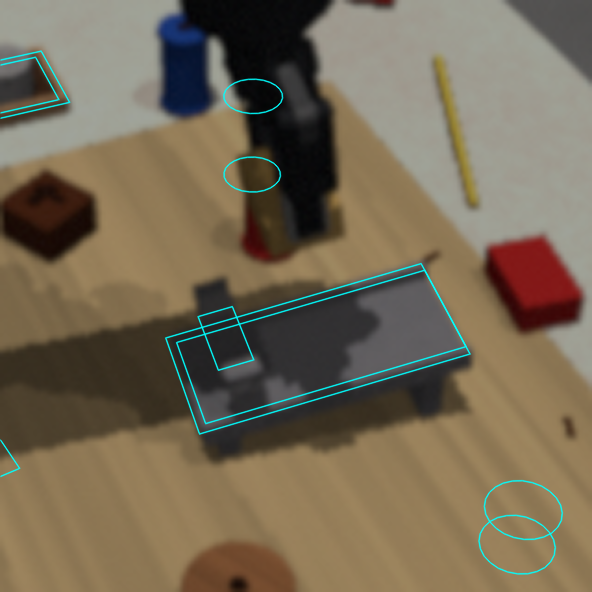

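>>> apply_moves(moves="1 0 0 0 1 0 0; 1 0 0 0 1 0 0; 1 0 0 0 .05 0 1; 1 0 0 0 0 0 1; 1 0 0 0 0 0 1; 1 0 0 0 0 0 1; 1 0 0 0 0 0 1; 1 0 0 0 0 0 1; 1 0 0 0 0 0 1; 1 0 0 0 0 0 1; 1 0 0 0 0 0 1; 1 0 0 0 0 0 1")

```text
t: 33.77
eef_pos: [0.6111, -0.0248, 0.1441]
tool_rot: [-0.001, 0.937, 0.35, -0.002]
contact_force: [0.6, -0.1, 0.5]
gripper_width: 0.696
```

>>> apply_moves(moves="1 0 0 0 0 0 1; 1 0 0 0 0 0 1; 1 0 0 0 0 0 1; 1 0 0 0 0 0 1; 1 0 0 0 0 0 1; 1 0 0 0 0 0 1; 1 0 0 0 0 0 1; 1 0 0 0 0 0 1; 1 0 0 0 0 0 1; 1 0 0 0 0 0 0; 1 0 0 0 0 0 0")

```text
t: 34.68
eef_pos: [0.6114, -0.0247, 0.1446]
tool_rot: [0.0, 0.999, 0.046, -0.001]
contact_force: [-0.0, -0.5, -0.3]
gripper_width: 0.695
```

```bash
python3 go.py .4527 -.3345 .14 .0857
```

```text
pos [ 0.6114 -0.0247  0.1446] yaw 0.0919 tz [-0.0027 -0.0003 -1.    ] F [-0.0116 -0.4855 -0.313 ] g 0.695 t 34.68
shift units [-1.553  2.45   0.043] rows@40mm 8.7
turn units [0.    0.038 0.088]
```

>>> apply_moves(moves="1 -.12 .18 0 0 0 0; 1 -.16 .255 0 0 0 0; 1 -.16 .255 0 0 0 0; 1 -.16 .255 0 0 0 0; 1 -.16 .255 0 0 0 0; 1 -.16 .255 0 0 0 0; 1 -.16 .255 0 0 0 0; 1 -.16 .255 0 0 0 0; 1 -.16 .255 0 0 0 0; 1 -.15 .23 0 0 0 .08; 1 0 0 0 0 0 0; 1 0 0 0 0 0 0")

```text
t: 35.68
eef_pos: [0.4512, -0.3365, 0.1456]
tool_rot: [-0.0, 0.999, 0.04, -0.001]
contact_force: [0.7, 0.3, -1.3]
gripper_width: 0.694
```

>>> apply_moves(moves="1 0 0 0 0 0 0; 1 0 0 0 0 0 0")

```text
t: 35.85
eef_pos: [0.4539, -0.3328, 0.1454]
tool_rot: [-0.001, 0.999, 0.044, -0.0]
contact_force: [-0.5, -0.1, -0.9]
gripper_width: 0.691
```

```bash
python3 go.py .4527 -.3345 .04 .0857; python3 - <<'E'
from ov import *
draw(shot('side'),(230,250,410,420),'f1.png',3.7)
E
```

```text
pos [ 0.4539 -0.3328  0.1454] yaw 0.0871 tz [-0.0007  0.0014 -1.    ] F [-0.4887 -0.084  -0.8929] g 0.691 t 35.85
shift units [-0.011  0.014  0.878] rows@40mm 2.64
turn units [-0.021  0.008  0.019]
```

View pics/f1.png

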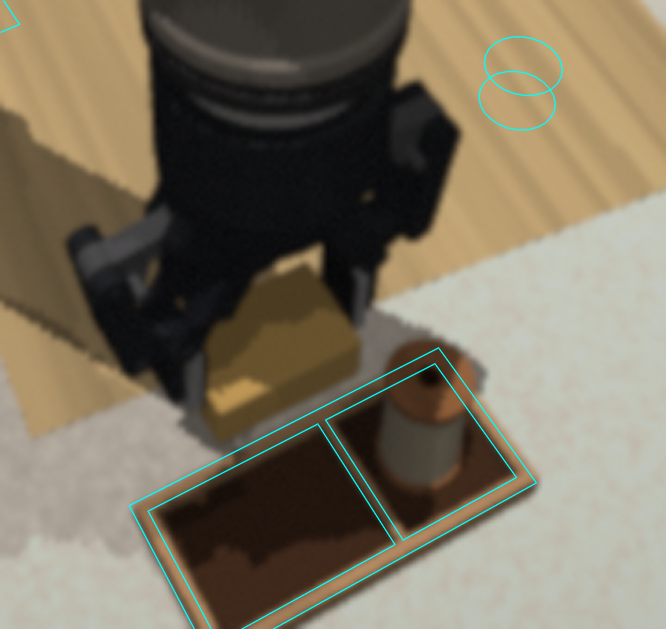

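The right knuckle sticks out about 25 mm past the finger and would come close to the standing spool in the tray. I'll set the wax down on a free patch of bench and regrip it across its 40 mm sides, so the jaws lie across the tray.

```bash
python3 go.py .64 -.20 .14 .0857
```

```text
pos [ 0.4541 -0.3327  0.1455] yaw 0.0873 tz [-0.0006  0.0013 -1.    ] F [ 0.1299 -0.1044 -1.4209] g 0.693 t 35.9
shift units [ 1.64  -0.966  0.046] rows@40mm 5.71
turn units [-0.02   0.006  0.024]
```

>>> apply_moves(moves="1 .18 -.11 0 0 0 0; 1 .26 -.15 0 0 0 0; 1 .26 -.15 0 0 0 0; 1 .26 -.15 0 0 0 0; 1 .26 -.15 0 0 0 0; 1 .26 -.15 0 0 0 0; 1 .16 -.1 0 0 0 0; 1 0 0 0 0 0 0; 1 0 0 .2 0 0 0; 1 0 0 .25 0 0 0; 1 0 0 .25 0 0 0; 1 0 0 0.1 0 0 0")

```text
t: 36.9
eef_pos: [0.6372, -0.2004, 0.0457]
tool_rot: [-0.001, 0.999, 0.043, -0.003]
contact_force: [-0.7, 0.9, -0.8]
gripper_width: 0.688
```

>>> apply_moves(moves="1 0 0 .1 0 0 0; 1 0 0 0 0 0 0; 1 0 0 0 0 0 0; 1 0 0 0 0 0 0")

```text
t: 37.23
eef_pos: [0.6407, -0.2033, 0.0395]
tool_rot: [0.0, 0.999, 0.042, 0.001]
contact_force: [0.4, 0.5, -0.2]
gripper_width: 0.691
```

```bash
python3 go.py .64 -.20 .0065 .0857;  python3 - <<'E'
from ov import *
draw(shot('side'),(290,200,430,320),'f2.png',5)
E
```

```text
pos [ 0.6407 -0.2033  0.0395] yaw 0.0842 tz [ 0.002  -0.0003 -1.    ] F [ 0.396   0.4733 -0.2039] g 0.691 t 37.23
shift units [-0.004 -0.028  0.275] rows@40mm 0.83
turn units [ 0.006 -0.029 -0.022]
```

View pics/f2.png

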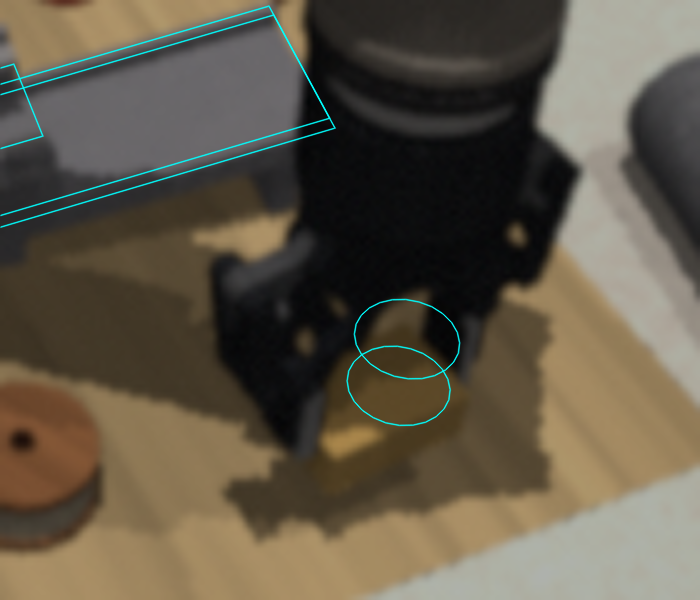

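>>> apply_moves(moves="1 0 0 .1 0 0 0; 1 0 0 .09 0 0 0; 1 0 0 .05 0 0 0; 1 0 0 .02 0 0 0; 1 0 0 0 0 0 0; 1 0 0 0 0 0 0")

```text
t: 37.78
eef_pos: [0.639, -0.2023, 0.0071]
tool_rot: [-0.001, 0.999, 0.042, -0.001]
contact_force: [-4.4, 2.7, 11.3]
gripper_width: 0.69
```

```bash
python3 go.py .64 -.20 .0065 .0857
```

```text
pos [ 0.639  -0.2023  0.0071] yaw 0.0841 tz [-0.0016  0.0022 -1.    ] F [-4.3767  2.7001 11.2833] g 0.69 t 37.78
shift units [ 0.01  -0.018  0.005] rows@40mm 0.06
turn units [-0.033  0.02  -0.024]
```

>>> apply_moves(moves="1 0 0 -.006 0 0 0; -1 0 0 0 0 0 0; -1 0 0 0 0 0 0; -1 0 0 0 0 0 0; -1 0 0 0 0 0 0; -1 0 0 -.1 0 0 0; -1 0 0 -.2 0 0 0; -1 0 0 -.25 0 0 0; -1 0 0 -.15 0 0 0; -.6 0 0 0 0 0 1; -.6 0 0 0 0 0 1; -.6 0 0 0 0 0 1")

```text
t: 38.78
eef_pos: [0.6401, -0.203, 0.093]
tool_rot: [-0.0, 0.998, -0.064, 0.001]
contact_force: [-0.7, 0.6, 0.1]
gripper_width: 0.796
```

>>> apply_moves(moves="-.6 0 0 0 0 0 1; -.6 0 0 0 0 0 1; -.6 0 0 0 0 0 1; -.6 0 0 0 0 0 1; -.6 0 0 0 0 0 1; -.6 0 0 0 0 0 1; -.6 0 0 0 0 0 1; -.6 0 0 0 0 0 1; -.6 0 0 0 0 0 1; -.6 0 0 0 0 0 1; -.6 0 0 0 0 0 1; -.6 0 0 0 0 0 1")

```text
t: 39.78
eef_pos: [0.6398, -0.2028, 0.0923]
tool_rot: [-0.0, 0.886, -0.465, -0.0]
contact_force: [0.3, -0.6, -0.4]
gripper_width: 0.8
```

>>> apply_moves(moves="-.6 0 0 0 0 0 1; -.6 0 0 0 0 0 1; -.6 0 0 0 0 0 1; -.6 0 0 0 0 0 1; -.6 0 0 0 0 0 1; -.6 0 0 0 0 0 1; -.6 0 0 0 0 0 1; -.6 0 0 0 0 0 .48; -.6 0 0 0 0 0 0; -.6 0 0 0 0 0 0")

```text
t: 40.62
eef_pos: [0.6398, -0.2027, 0.0919]
tool_rot: [-0.0, 0.737, -0.676, -0.0]
contact_force: [0.2, -0.2, 0.3]
gripper_width: 0.797
```

```bash
python3 go.py .639 -.2023 .011 -1.4867;  python3 - <<'E'
import ov
from ov import *
L=fr(.639,-.2023,.084)
ov.polys=lambda:[[L(q) for q in box(0,0,.06,.04,z)] for z in(0,.024)]
T=shot('top')
draw(shot('side'),(290,200,430,320),'f3.png',5)
draw(T,(320,120,400,200),'f4.png',6)
E
```

```text
pos [ 0.6398 -0.2027  0.0919] yaw -1.4838 tz [ 0.0001  0.0005 -1.    ] F [ 0.2155 -0.2029  0.3078] g 0.797 t 40.62
shift units [-0.004  0.006  0.674] rows@40mm 2.02
turn units [-0.002  0.007  0.042]
```

View pics/f3.png

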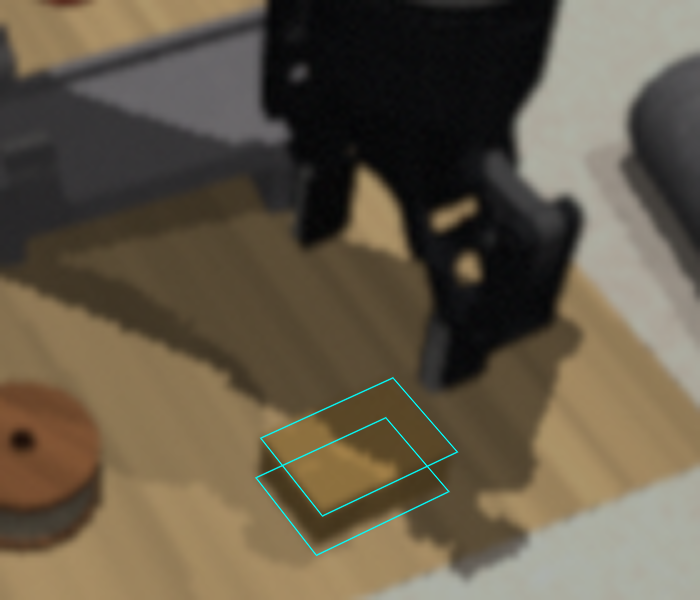

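View pics/f4.png

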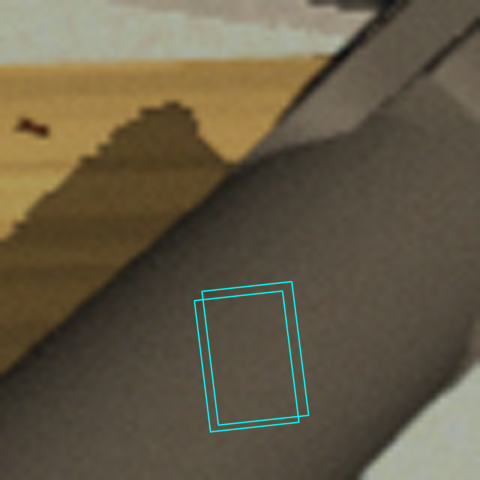

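The wax lies flat where expected. I'll regrip it across its 40 mm sides.

>>> apply_moves(moves="-.6 0 0 .15 0 0 0; -.6 0 0 .2 0 0 0; -.6 0 0 .2 0 0 0; -.6 0 0 .12 0 0 0; -.6 0 0 0 0 0 0; -.6 0 0 0 0 0 0; 1 0 0 0 0 0 0; 1 0 0 0 0 0 0; 1 0 0 0 0 0 0; 1 0 0 0 0 0 0; 1 0 0 0 0 0 0; 1 0 0 0 0 0 0", force=35)

```text
t: 41.72
eef_pos: [0.6406, -0.2034, 0.0127]
tool_rot: [-0.001, 0.737, -0.676, 0.001]
contact_force: [-0.1, 0.2, 6.8]
gripper_width: 0.456
```

>>> apply_moves(moves="1 0 0 0 0 0 0; 1 0 0 -.1 0 0 0; 1 0 0 -.25 0 0 0; 1 0 0 -.3 0 0 0; 1 0 0 -.3 0 0 0; 1 0 0 -.1 0 0 0; 1 0 0 0 0 0 0; 1 0 0 0 0 0 0")

```text
t: 42.38
eef_pos: [0.6399, -0.2027, 0.1379]
tool_rot: [-0.001, 0.737, -0.676, 0.0]
contact_force: [-0.3, 0.6, -0.6]
gripper_width: 0.455
```

```bash
python3 go.py .4577 -.334 .13 -1.485
```

```text
pos [ 0.6399 -0.2027  0.1379] yaw -1.4851 tz [ 0.0012  0.0008 -1.    ] F [-0.3477  0.5574 -0.6056] g 0.455 t 42.38
shift units [0.96  1.606 0.063] rows@40mm 5.62
turn units [-0.018  0.01  -0.001]
```

>>> apply_moves(moves="1 .1 .17 0 0 0 0; 1 .15 .25 0 0 0 0; 1 .15 .25 0 0 0 0; 1 .15 .25 0 0 0 0; 1 .15 .25 0 0 0 0; 1 .15 .25 0 0 0 0; 1 .11 .186 0 0 0 0; 1 0 0 0 0 0 0; 1 0 0 0 0 0 0; 1 0 0 0 0 0 0; 1 0 0 0 0 0 0")

```text
t: 43.3
eef_pos: [0.4585, -0.3328, 0.1362]
tool_rot: [-0.0, 0.738, -0.675, -0.001]
contact_force: [0.5, -0.4, -0.4]
gripper_width: 0.455
```

```bash
python3 go.py .4577 -.334 .04 -1.485
```

```text
pos [ 0.4585 -0.3328  0.1362] yaw -1.4828 tz [-0.0012  0.0015 -1.    ] F [ 0.4958 -0.4045 -0.3763] g 0.455 t 43.3
shift units [0.011 0.007 0.801] rows@40mm 2.4
turn units [0.015 0.022 0.032]
```

>>> apply_moves(moves="1 .006 .005 .15 0 0 0; 1 0 0 .25 0 0 0; 1 0 0 .25 0 0 0; 1 0 0 .12 0 0 0; 1 0 0 .03 0 0 0; 1 0 0 0 0 0 0; 1 0 0 0 0 0 0; 1 0 0 0 0 0 0")

```text
t: 43.97
eef_pos: [0.4578, -0.3356, 0.0423]
tool_rot: [-0.0, 0.737, -0.676, 0.001]
contact_force: [-0.0, 0.1, -0.5]
gripper_width: 0.459
```

```bash
python3 go.py .4577 -.334 .018 -1.485; python3 - <<'E'
from ov import *
draw(shot('side'),(230,250,410,420),'g1.png',3.7)
E
```

```text
pos [ 0.4578 -0.3356  0.0423] yaw -1.4851 tz [ 0.0015 -0.0008 -1.    ] F [-0.0476  0.0884 -0.532 ] g 0.459 t 43.97
shift units [-0.013 -0.     0.203] rows@40mm 0.61
turn units [-0.021 -0.014 -0.001]
```

View pics/g1.png

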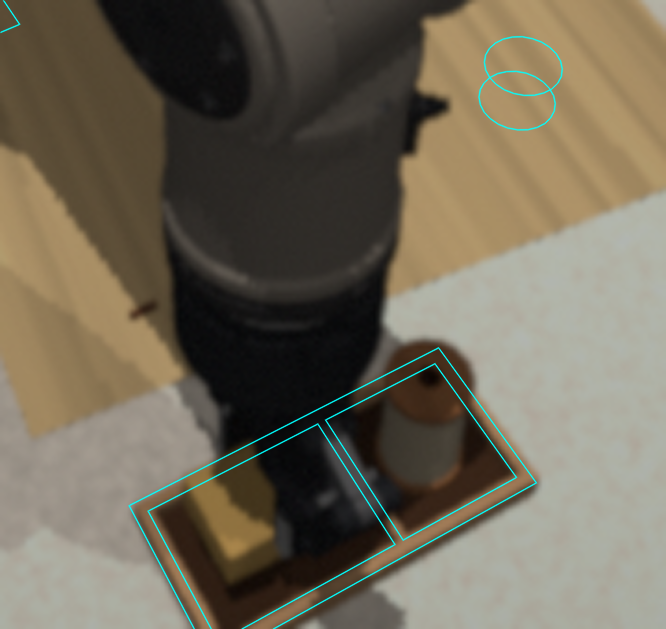

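The wax is centred over its pocket and clear of the spool. I'll lower it.

>>> apply_moves(moves="1 -.008 0 .07 0 0 0; 1 0 0 .06 0 0 0; 1 0 0 .045 0 0 0; 1 0 0 .02 0 0 0; 1 0 0 0 0 0 0; 1 0 0 0 0 0 0")

```text
t: 44.52
eef_pos: [0.4567, -0.3335, 0.0186]
tool_rot: [-0.001, 0.737, -0.676, -0.001]
contact_force: [-3.5, 7.0, 18.8]
gripper_width: 0.456
```

```bash
python3 go.py .4577 -.334 .018 -1.485
```

```text
pos [ 0.4567 -0.3335  0.0186] yaw -1.4855 tz [ 0.0005  0.0029 -1.    ] F [-3.4622  7.0265 18.7962] g 0.456 t 44.52
shift units [ 0.005 -0.008  0.005] rows@40mm 0.03
turn units [-0.011  0.041 -0.008]
```

>>> apply_moves(moves="1 0 0 -.008 0 0 0; 1 0 0 0 0 0 0; -.3 0 0 0 0 0 0; -.3 0 0 0 0 0 0; -.3 0 0 0 0 0 0; -.3 0 0 0 0 0 0; -.3 0 0 -.1 0 0 0; -.3 0 0 -.2 0 0 0; -.3 0 0 -.3 0 0 0; -.3 0 0 -.3 0 0 0; -.3 0 0 -.3 0 0 0; -.3 0 0 0 0 0 0")

```text
t: 45.52
eef_pos: [0.4589, -0.3372, 0.1694]
tool_rot: [-0.001, 0.736, -0.677, 0.004]
contact_force: [0.2, -0.9, -0.2]
gripper_width: 0.649
```

```bash
python3 go.py .5 -.1 .2 -1.485; python3 - <<'E'
from ov import *
draw(shot('side'),(230,250,410,420),'g2.png',3.7)
E
```

```text
pos [ 0.4589 -0.3372  0.1694] yaw -1.4867 tz [ 0.0077 -0.0047 -1.    ] F [ 0.165  -0.9138 -0.2154] g 0.649 t 45.52
shift units [-1.94  -0.51  -0.262] rows@40mm 6.07
turn units [-0.105 -0.077 -0.024]
```

View pics/g2.png

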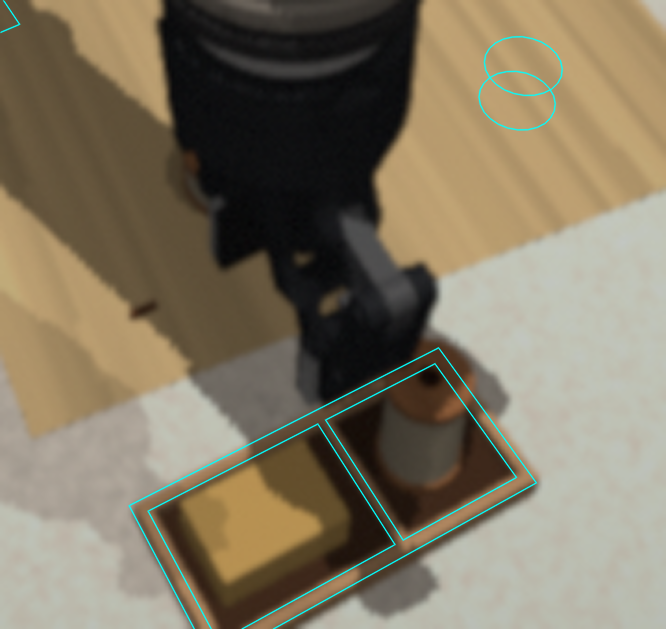

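The wax lies flat in its pocket and the spool is upright. I'll move the arm away for a final overall check.

>>> apply_moves(moves="-.3 -.15 -.04 -.1 0 0 0; -.3 -.28 -.07 -.1 0 0 0; -.3 -.28 -.07 0 0 0 0; -.3 -.28 -.07 0 0 0 0; -.3 -.28 -.07 0 0 0 0; -.3 -.28 -.07 0 0 0 0; -.3 -.28 -.07 0 0 0 0; -.3 -.1 0 0 0 0 0; -.3 0 0 0 0 0 0; -.3 0 0 0 0 0 0")

```text
t: 46.4
eef_pos: [0.4916, -0.0979, 0.1863]
tool_rot: [0.0, 0.737, -0.676, -0.001]
contact_force: [0.6, 0.0, 1.0]
gripper_width: 0.648
```

```bash
python3 - <<'E'
from ov import *
T=shot('top','z1.png');S=shot('side','z2.png')
draw(T,(140,140,450,310),'z3.png',2.5)
o=bot.get_obs();print(o['t'],o['contact_force'],o['eef_pos'])
E
```

```text
46.5 [ 0.13290027 -0.16481581  0.37514214] [ 0.49152704 -0.0997894   0.18669251]
```

View pics/z3.png

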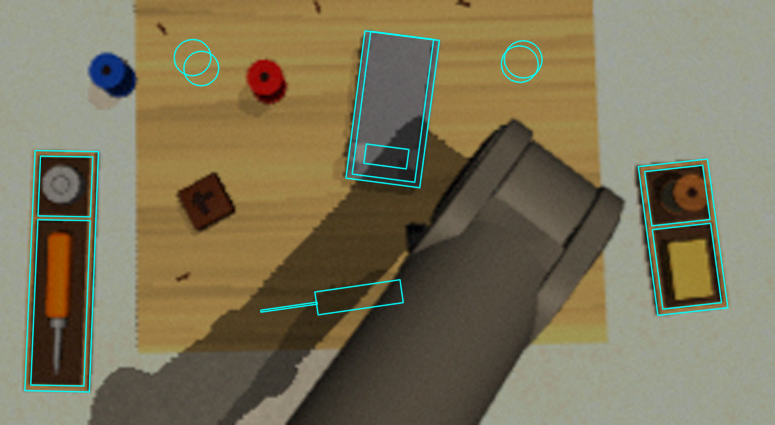

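View pics/z2.png

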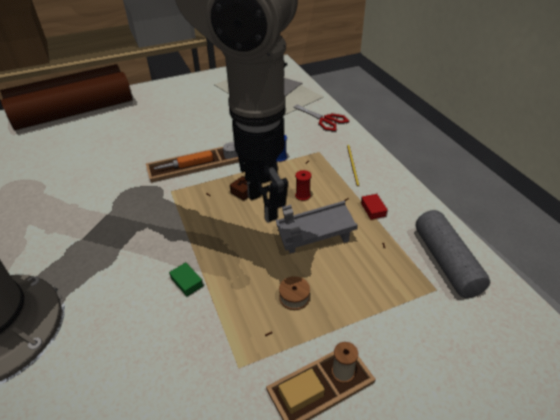

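All four parts are in their pockets, the bobbin and look-alikes are where they were, and the gripper is touching nothing.

```bash
python3 -c "
from station import bot
print(bot.hand_in())"
```

```text
the job is handed in; nothing more can be done
None
```

Both kits are made up and the job is handed in, at about 46.5 s of the 115 s allowed.

- **Long tray:** the awl lies in the long pocket with its spike towards the robot, and the steel anvil stands in the short pocket.
- **Short tray:** the slim spool stands in the smaller pocket and the beeswax lies flat in the larger one. I worked in the order you listed.
- **Wax:** I pushed it up the slope with the shut fingers until its front was about 51 mm from the lip, past the 34 mm needed, and then lifted it out.
- **Extra step:** I set the wax down once on a free patch of bench and regripped it across its 40 mm sides. With the first grip, a gripper knuckle would have come close to the standing spool.

**Last checks:** the final top and side pictures show all four parts inside their pockets. The bobbin and the blue, red and green look-alikes are where they started. The gripper was about 0.19 m above the bench and touching nothing, with the wrist force reading under 1 N. The highest wrist force I read was about 19 N, as the wax was seated; readings came only at the end of each move.

**Disagreements:** the networks' points differed by up to about 20 mm between the two cameras, so I fitted outlines to the pictures instead. Pose readings also wavered by a few millimetres just after moves, which I corrected before each grasp. No check failed.

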